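# Fetch the glass jar from under the bench riser with the trigger reacher

## Robot

A 7-joint arm with a two-finger parallel gripper is mounted at the origin on the work surface. World frame = base frame: x ahead of the robot, y to its left, z up, the work surface at z = 0. Lengths are in m, angles in rad, forces in N, time in s.
With the tool pointing down it reaches from about 0.4 to 0.85 m from the base axis. Payload 4.5 kg.
Tool frame: the origin (TCP) lies on the mounting face of the last link; the fingertips stand 166 mm ahead of it and the grasp point (between the pads) lies 147 mm ahead of it; y points along the fingers, z is the direction in which the jaws open and shut, and the axes are right-handed (so a half turn about y gives the same grasp; the last joint's range is limited). The gripper opens to 88 mm and grips with 3 to 60 N. Pads are 18 mm wide; open, the fingers measure 123 mm over their backs; the gripper's body (75 mm by 187 mm) begins 45 mm behind the grasp point.
Start: joints at [1.18, 0.689, -0.195, 1.565, 0.157, 0.902, -0.215], TCP at [0.258, -0.569, 0.405] pointing down, gripper open.
Joint ranges: [-3.01, 3.01], [-0.46, 2.08], [-1.47, 1.51], [0.13, 2.56], [-1, 4.14], [0.04, 2.09], [-2.66, 2.66]. Speed limits (rad/s): [2.57, 2.57, 3.14, 3.14, 3.14, 3.14, 3.14].

## Interface

Orientations are given as a unit quaternion [x, y, z, w].
In Python, from plant import r gives the robot as it stands.
- The arm moves only by the tool arm_command, never from a script. Its argument "deltas" is a list of rows, each an object of numbers: "dx", "dy", "dz": the shift along the tool's x, y, z each as a share of 1000 mm, from -1 to 1; "wx", "wy", "wz": the turn, a rotation vector about the tool's x, y, z each as a share of 45 degrees, from -1 to 1. In form: [{"dx": .., "dy": .., "dz": .., "wx": .., "wy": .., "wz": ..}, ...]. A call has exactly 5 rows; each row is the pose to reach, as a shift and turn from the pose commanded when the call began, along the tool's axes at that moment; what a row does not reach only later rows make up. A row lasts 1/10 s, in which the tool goes at most 50 mm and 8.59 degrees, less where a joint would pass 70% of its speed; a pose out of reach is approached as far as the arm can. A call with a number of a shift or a turn outside -1 to 1 is refused whole. A call with a gripper value outside its range is refused whole. "claw" is the opening, from -1 (shut) to 1 (fully open), set as the call begins (left out, the last holds). The fingers move at their own pace and stop on an object; "grip_force" is the grip in N (left out, the last holds). Time passes only in rows, so rows that repeat a pose let the fingers close, or fill a call up. It gives the time, the measured TCP pose, the force and the opening at its end, in the units of the state.
- r.get_state(): the state, without advancing time (a new reading comes with each control period).
- r.snapshot(name): name is "side" or "top" or "wrist"; returns the picture (400x640x3 uint8, red, green, blue); there is no depth.
- r.get_calibration(name): a dict with "vertical_fov" (degrees; the focal length in pixels is half the picture's height over the tangent of half this angle, whatever the lens; pixels are square), "cx", "cy" (the principal point, pixels), "k1" (the pictures are not rectified: a ray, as slopes to the right and down, at radius r is drawn at 1 + k1 r^2 times it, then the intrinsics apply), "R" (3x3) and "t" (3): a world point X has camera coordinates R X + t. Camera axes: x right, y down, z forward; pixel columns grow to the right and rows downward; lengths in m; the calibration is good to about 2 mm. A picture is of the moment at which its call begins: read the wrist's pose just before it. get_calibration takes no time and is no camera call; for the wrist camera it gives the pose at the moment of the call.
- r.finish_job(): hands the job in, once; it reports no verdict.
The state is a dict: "clock": time; "q": joint angles; "qd": joint speeds; "joint_torque": joint torques, N m; "tool_pos": TCP position; "eef_rot": TCP orientation; "contact_force": force on the tool from outside, world axes, zero at the start; "moment": the same for the moment, N m; "opening": opening from 0.0 (shut) to 1.0 (fully open).
Only numpy, scipy, OpenCV 4.12 (cv2) and the standard library are available. Lean on these libraries where they do the work, as an engineer would, in place of code of your own. Each camera call takes 0.05 s, during which the arm holds its last target.

## Task

The squat glass jar has been pushed to the back of the low gap under the clear riser. Pick up the trigger reacher by its grip, slide its jaws under the riser around the jar, squeeze the trigger until the jaws clamp the jar firmly but gently, and draw the jar straight out, standing, onto the bench in front of the riser. Then let go of the jar and leave the reacher flat on the bench with its trigger released; do not touch the jar by hand, push it hard against the back rail or ram the riser, and leave the two slim vials and the tube rack alone.

Things in the scene. Friction and masses are not known exactly. Their poses are not given: they have to be found in the camera images.
- reacher: Hand reacher: black grip with grey trigger, thin pole, grey head with two jaws; 0.40 kg, balanced near the grip; lies flat on a foot under the grip and a skid under the head. Origin: on its underside (bench level) below the grip's middle; x along the pole to the jaws, y left, z up. Spans x -60 to +172 mm; head and jaws |y| to 52 mm, up to 30 mm high. Trigger is on its +y side, fixed handle on -y.
- grip (a point): Where to pinch from above, across y: midway between two upright plates, 50 mm above the underside. Handle plate: outer face y = -26, 44 long (x), z 14 to 80 mm. Trigger plate: outer face y = +26 released, 40 long, z 18 to 80 mm. So 52 mm wide released. A parallel gripper that squeezes shifts the whole reacher to its +y by half of the squeeze, unless moved to -y by as much. Axes as the reacher's.
- jaw_mid (a point): Point of the reacher midway between the jaws, 165 mm ahead (+x) of the grip, 18 mm above the underside; axes as the reacher's. With the trigger released each pad's face is 26 to 31 mm to its side, depending on the pad's screw. A rubber bumper on the head stands 20 mm (the jar's radius) behind this point: the jar sits midway in the pads when it touches the bumper.
- trigger (a joint): Trigger travel towards the handle in m: 0 released, 0.021 at its stop. Spring: 6 N at 0, plus 200 N/m. Each jaw moves in by 0.6 of it; the pads meet the jar somewhere between 0.010 and 0.019 (found by feel: the pads' screws differ each time). Beyond that the linkage is stiff and each jaw presses with about (squeeze - spring) / 1.2: a squeeze of 17 to 23 N is good; above 25 N the jar may break.
- jaw_l: Left jaw arm (reacher +y), carrying a rubber pad 14 mm long, 22 mm high on a screw that may stand 0 to 5 mm inwards (towards the other jaw) of its outermost place; the screw holds during the work. Origin: middle of the pad's face at that outermost place, 31 mm from jaw_mid when released. Axes as the reacher's.
- jaw_r: Right jaw (reacher -y), mirror of the left one.
- jar_center (a point): Centre of the squat jar: clear glass with brown contents and a black cap, 40 mm in diameter, 55 mm high, upright on the bench under the riser, 0.15 to 0.35 kg; this point is 27.5 mm above its underside. It is fragile: more than 14 N from a jaw, or 15 N against the rail, breaks it.
- jar: The same jar; origin at the centre of its underside, z up.
- riser: Fixed clear acrylic riser, a low bench shelf 340 mm wide (y), 100 mm deep (x): a roof 6 mm thick with its underside 66 mm above the bench, side walls 6 mm thick, open front at -x, and at the back a rail 22 mm high whose front face is at x = +42 mm. Origin: on the bench below its middle. Its x points into the gap.
- riser_front (a point): Point on the bench below the middle of the riser's front edge (riser x = -50 mm). Axes as the riser's: x points into the gap.
- vial_a: Slim glass vial, 26 mm in diameter, 58 mm high, standing under the riser about 120 mm to the +y side of its middle. Leave alone. Origin: centre of its underside.
- vial_b: The like vial at the -y side.
- tube_rack: Pink tube rack, 85 x 160 x 44 mm, on the bench to the robot's right. Leave alone. Origin: centre of its underside.

How it is judged:
By the outcome, as a careful person would: the job done as asked, in the order asked, and still so for the second after the job is handed in, with the robot touching nothing.
It also fails if it takes over 70 s, if anything falls off the work surface, if the arm or the gripper's body presses on something with over 40 N, if the wrist force passes 120 N, or if a joint passes its speed limit or range.

## Working session

There is one attempt and no reset: what is moved stays moved. The work goes in short steps, Python scripts to look and compute and a tool call to move; the robot and the scene stay as the last step left them, time stands still between calls to the robot, and variables do not carry over. Pictures are saved under pics/ and viewed, and the job is handed in when it is done.

Besides the shell and the picture viewer there is one more tool, called after ">>>" by a JSON object that holds its "api" and its "payload". arm_command: Moves the arm, as the interface text tells. Shift numbers are shares of 1000 mm and turn numbers shares of 45 degrees, none past 1 either way. Its arguments: {"type":"object","properties":{"deltas":{"type":"array","items":{"type":"object","properties":{"dx":{"type":"number","minimum":-1,"maximum":1},"dy":{"type":"number","minimum":-1,"maximum":1},"dz":{"type":"number","minimum":-1,"maximum":1},"wx":{"type":"number","minimum":-1,"maximum":1},"wy":{"type":"number","minimum":-1,"maximum":1},"wz":{"type":"number","minimum":-1,"maximum":1}}}},"claw":{"type":"number"},"grip_force":{"type":"number"}},"required":["deltas"]}

```bash
ls; mkdir -p pics
python3 - <<'E'
from plant import r
import cv2
for n in ["side","top","wrist"]:
    c=r.get_calibration(n); im=r.snapshot(n)
    cv2.imwrite(f"pics/{n}0.png",im[:,:,::-1])
    print(n,c)
print(r.get_state())
E
```

```text
pics
side {'vertical_fov': 51.231018815412426, 'cx': 320.95725497577905, 'cy': 199.94169117003736, 'k1': -0.034541180272783245, 'R': array([[-0.82133341, -0.57039596,  0.00773817],
       [-0.35806341,  0.50493343, -0.78538706],
       [ 0.44407435, -0.64783538, -0.61895662]]), 't': array([0.42100805, 0.27634508, 0.6834873 ])}
top {'vertical_fov': 51.12634434245267, 'cx': 320.38697686305073, 'cy': 194.1628448033221, 'k1': -0.03828405048946405, 'R': array([[-2.47385524e-02, -9.99676311e-01, -5.93952396e-03],
       [-9.78464735e-01,  2.54306938e-02, -2.04841504e-01],
       [ 2.04926245e-01,  7.44132462e-04, -9.78777135e-01]]), 't': array([-0.05574999,  0.56195051,  0.80063013])}
wrist {'vertical_fov': 65.44383089462781, 'cx': 322.2408843542918, 'cy': 195.9312025886934, 'k1': -0.032939808426811754, 'R': array([[ 0.41203689, -0.91116587, -0.00153519],
       [-0.86977019, -0.39381838,  0.29733298],
       [-0.27152425, -0.1211769 , -0.95477261]]), 't': array([-0.62488398, -0.040947  ,  0.39023958])}
{'clock': 0.15, 'q': array([ 1.17978476,  0.68981918, -0.19450391,  1.56607406,  0.15733744,
        0.90250818, -0.21511598]), 'qd': array([ 0.00175528, -0.00259605,  0.00050837, -0.00449357,  0.00022296,
       -0.00122699, -0.00148982]), 'joint_torque': array([-1.61269050e-03, -5.27866995e+01, -1.26848862e+00, -1.53588563e+01,
       -5.24929888e-02,  3.91874186e-03,  6.01195688e-05]), 'tool_pos': array([ 0.25746424, -0.56924498,  0.40408441]), 'eef_rot': array([-0.14923954,  0.69168814, -0.6907353 ,  0.14892891]), 'contact_force': array([-0.55126464, -0.14752328, -0.34277333]), 'moment': array([-0.01139744, -0.02013178,  0.01365124]), 'opening': 1.0002245139983579}
```

View pics/side0.png

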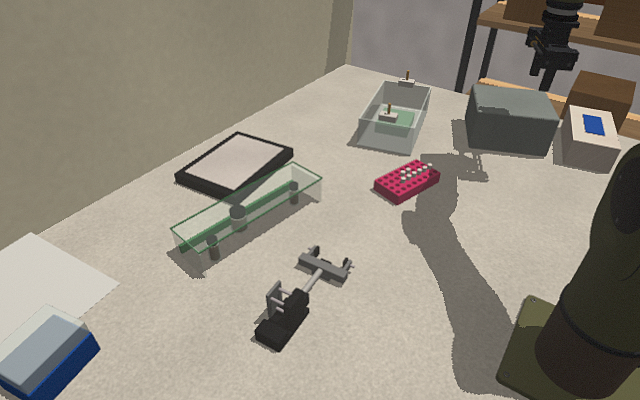

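View pics/top0.png

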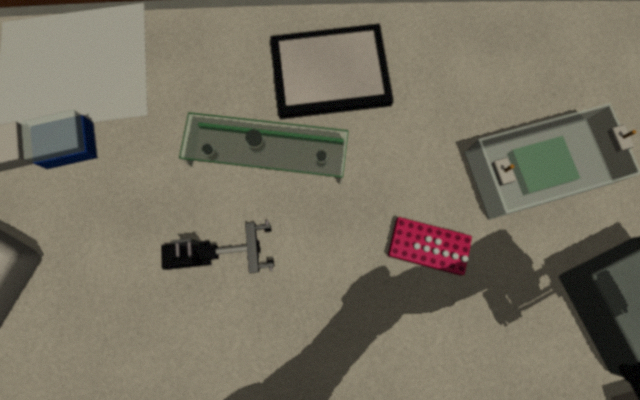

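View pics/wrist0.png

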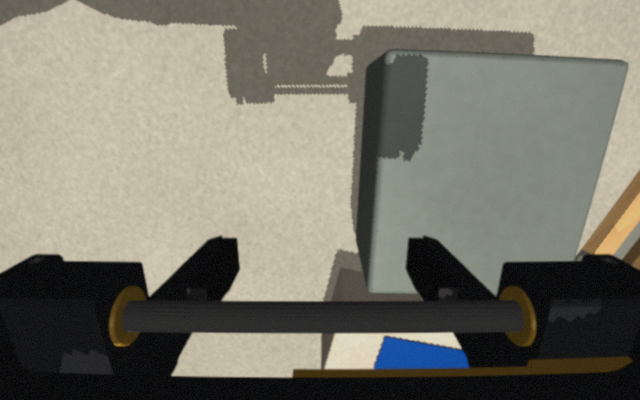

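```bash
cat > h.py <<'E'
import numpy as np, cv2
from plant import r
from scipy.spatial.transform import Rotation as Ro
def K(c): 
    f=200/np.tan(np.radians(c['vertical_fov']/2)); return np.array([[f,0,c['cx']],[0,f,c['cy']],[0,0,1.]])
def dist(c): return np.array([c['k1'],0,0,0,0.])
def px(c,X): 
    X=np.atleast_2d(np.array(X,float)); p,_=cv2.projectPoints(X,cv2.Rodrigues(c['R'])[0],c['t'],K(c),dist(c)); return p[:,0]
def ray(c,uv,z):
    s=cv2.undistortPoints(np.array([[uv]],float),K(c),dist(c))[0,0]
    R=c['R'];o=-R.T@c['t'];d=R.T@np.array([s[0],s[1],1]); return o+d*(z-o[2])/d[2]
def crop(src,x0,y0,x1,y1,s,out):
    im=cv2.imread(src)[y0:y1,x0:x1]; cv2.imwrite(out,cv2.resize(im,None,fx=s,fy=s,interpolation=cv2.INTER_CUBIC))
E
python3 -c "
from h import *
crop('pics/top0.png',150,205,290,285,5.5,'pics/t0a.png')
crop('pics/top0.png',170,100,360,190,4,'pics/t0b.png')
crop('pics/side0.png',240,235,370,355,5,'pics/s0a.png')
crop('pics/side0.png',160,150,330,280,4.5,'pics/s0b.png')"
```

```text
(no output)
```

View pics/t0a.png

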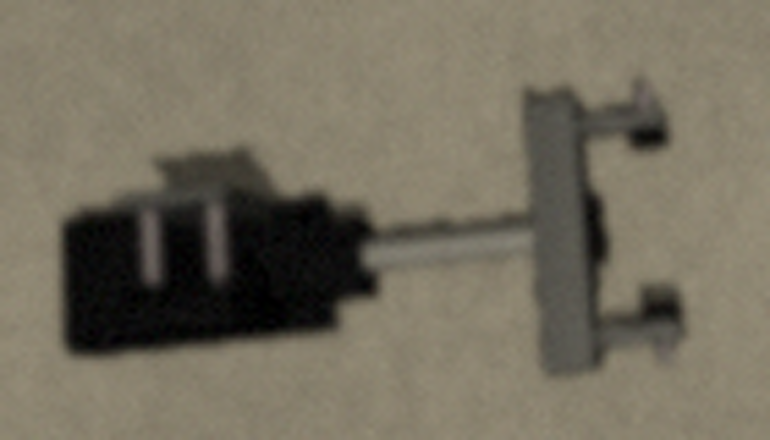

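View pics/t0b.png

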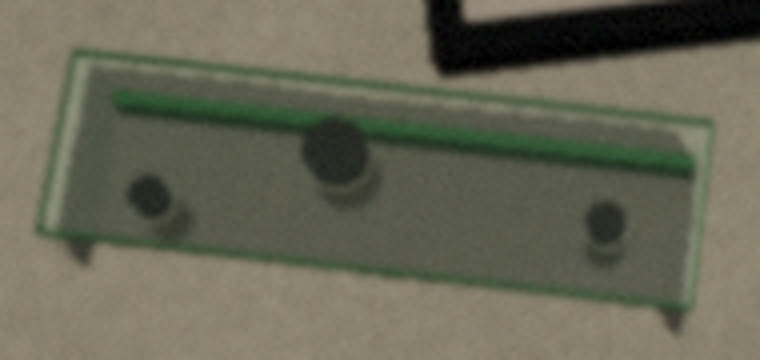

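View pics/s0a.png

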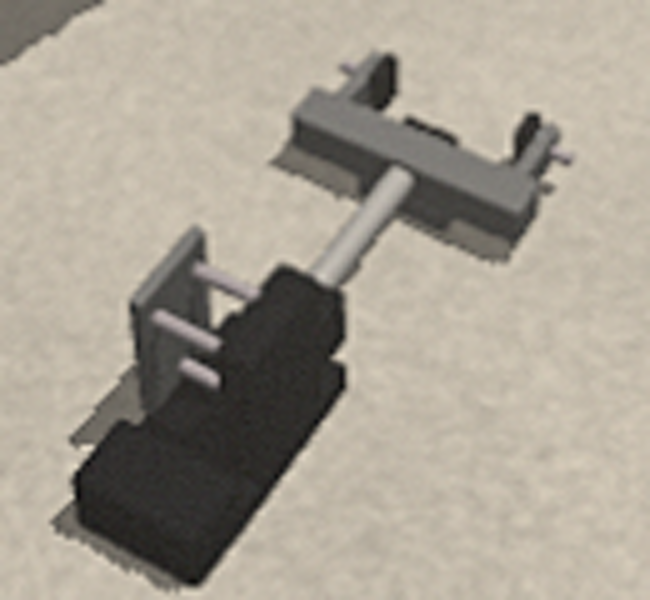

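View pics/s0b.png

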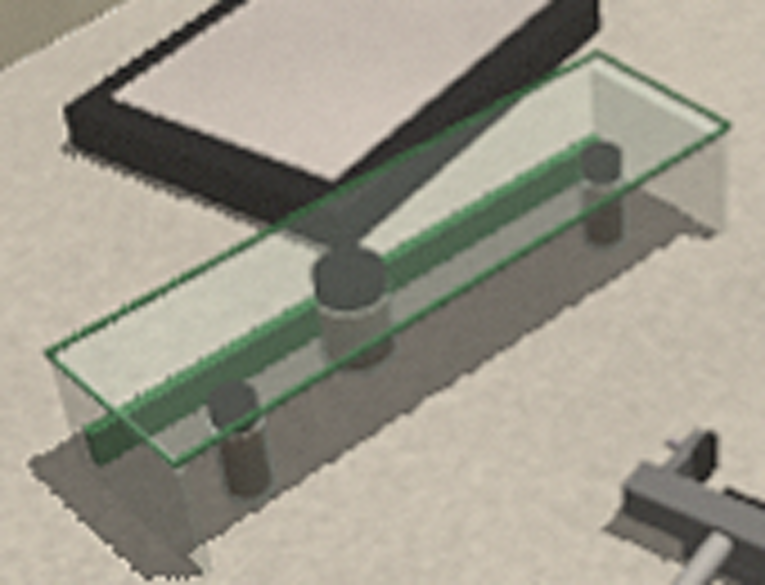

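Run:
```python
from h import *
from scipy.optimize import least_squares
T=r.get_calibration('top'); S=r.get_calibration('side')
tb=lambda p:(170+p[0]/4,100+p[1]/4); sb=lambda p:(160+p[0]/4.5,150+p[1]/4.5)
ta=lambda p:(150+p[0]/5.5,205+p[1]/5.5); sa=lambda p:(240+p[0]/5,235+p[1]/5)
# riser: local corners at z .072 : (x,y)
L=[(.05,.17),(.05,-.17),(-.05,-.17),(-.05,.17)]
tc=[(75,50),(712,122),(690,305),(40,232)]
sc=[(48,352),(597,52),(730,127),(177,464)] # side: which
# side corner mapping: far-left? world +y is left in top; print projection to determine
def model(p,pts): 
    c,s=np.cos(p[2]),np.sin(p[2]); return np.array([[p[0]+c*a-s*b,p[1]+s*a+c*b,z] for a,b,z in pts])
pt=[(a,b,.072) for a,b in L]
def res(p,which): 
    o=[]
    M=model(p,pt)
    if 't' in which: o+=list((px(T,M)-np.array([tb(q) for q in tc])).ravel())
    if 's' in which: o+=list((px(S,M)-np.array([sb(q) for q in sc])).ravel())
    return np.array(o)
for w in ['t','s','ts']:
    f=least_squares(res,[.75,.1,-.1],args=(w,)); print('riser',w,f.x,np.degrees(f.x[2]),np.abs(f.fun).max())
p=f.x
# reacher
rl=[(-.06,None)]
for n,cal,pt_,z in [('jar top',T,tb((335,152)),.055),('jar side',S,sb((350,280)),.055),('va',T,tb((150,197)),.058),('vb',T,tb((606,222)),.058),('vaS',S,sb((233,405)),.058),('vbS',S,sb((602,162)),.058)]:
    X=ray(cal,pt_,z); d=X[:2]-p[:2];c,s=np.cos(p[2]),np.sin(p[2]); print(n,X,'riser frame',c*d[0]+s*d[1],-s*d[0]+c*d[1])
# reacher measurements: head
for n,cal,q,z in [('headTop +y back',T,ta((528,92)),.026),('headtop -y back',T,ta((547,372)),.026),('front+y',T,ta((578,95)),.026),('front-y',T,ta((600,368)),.026),('gripback+y',T,ta((65,215)),.014),('gripback-y',T,ta((72,352)),.014),
 ('S trig top far',S,sa((200,232)),.08),('S trig top near',S,sa((135,300)),.08),('S head',S,sa((314,90)),.026),('S head',S,sa((535,205)),.026),('padL face btm T',T,ta((645,140)),.029),('padR',T,ta((660,292)),.029),
 ('polefront',T,ta((528,232)),.018),('poleback',T,ta((370,250)),.018)]:
    print(n,ray(cal,q,z))
```

```text
riser t [ 0.66709114  0.04417081 -0.14508539] -8.312780725525448 0.43275292488954165
riser s [ 0.66602822  0.04234122 -0.14645294] -8.391135633442898 0.42279643031267256
riser ts [ 0.66646686  0.04330931 -0.14534397] -8.327596334084719 0.8578622273537349
jar top [0.68663446 0.06864771 0.055     ] riser frame 0.016285127114173934 0.027992160402343133
jar side [0.6813475  0.07420014 0.055     ] riser frame 0.010249735313013476 0.03272032276623109
va [0.66340217 0.1658926  0.058     ] riser frame -0.020786451500870277 0.12084691647474774
vb [ 0.64301555 -0.07435734  0.058     ] riser frame -0.00616205526575081 -0.11982251334167748
vaS [0.66066506 0.16987741 0.058     ] riser frame -0.024071834255366152 0.12439329040319018
vbS [ 0.63843588 -0.06893974  0.058     ] riser frame -0.011478079300232594 -0.1151253206337882
headTop +y back [0.51178855 0.08826102 0.026     ]
headtop -y back [0.40589496 0.08006676 0.026     ]
front+y [0.51015451 0.06904063 0.026     ]
front-y [0.4069212  0.06019222 0.026     ]
gripback+y [0.46992125 0.26972595 0.014     ]
gripback-y [0.41754311 0.26445223 0.014     ]
S trig top far [0.46869779 0.18843698 0.08      ]
S trig top near [0.46776442 0.22397745 0.08      ]
S head [0.51002803 0.06889146 0.026     ]
S head [0.40368343 0.06930457 0.026     ]
padL face btm T [0.49184524 0.04293145 0.029     ]
padR [0.43443493 0.03728733 0.029     ]
polefront [0.45898727 0.08915324 0.018     ]
poleback [0.45353255 0.1496796  0.018     ]
```

```bash
python3 - <<'E'
from h import *
s=r.get_state(); R=Ro.from_quat(s['eef_rot']).as_matrix(); print(R.round(3)); print(np.degrees(np.arctan2(R[1,2],R[0,2])), np.degrees(np.arctan2(s['tool_pos'][1],s['tool_pos'][0])))
from scipy.optimize import least_squares
T=r.get_calibration('top'); S=r.get_calibration('side')
ta=lambda p:(150+p[0]/5.5,205+p[1]/5.5); sa=lambda p:(240+p[0]/5,235+p[1]/5)
# pole centreline + head back edges & trigger plate: fit x,y,yaw of reacher; unknown head back x, z
obs=[('T',(528,92),'hb',1),('T',(547,372),'hb',-1),('T',(578,95),'hf',1),('T',(600,368),'hf',-1),('S',(314,90),'hb',1),('S',(535,205),'hb',-1),
]
E
python3 - <<'E'
import sys; sys.path.insert(0,'.')
import os; os.chdir('.')
from h import *
# jar overlay candidates
im=cv2.imread('pics/side0.png'); it=cv2.imread('pics/top0.png')
T=r.get_calibration('top'); S=r.get_calibration('side')
a=np.linspace(0,2*np.pi,40)
def draw(im,c,x,y,rad,zs,s,o):
    for z in zs:
        P=px(c,[(x+rad*np.cos(t),y+rad*np.sin(t),z) for t in a]); P=((P-o)*s).astype(int)
        cv2.polylines(im,[P.reshape(-1,1,2)],True,(0,255,255),1)
for (src,c,o,w,h,s,out) in [(im,S,(160,150),170,130,4.5,'pics/ovs1.png'),(it,T,(170,100),190,90,4,'pics/ovt1.png')]:
    q=cv2.resize(src[o[1]:o[1]+h,o[0]:o[0]+w],None,fx=s,fy=s,interpolation=cv2.INTER_CUBIC)
    draw(q,c,.685,.070,.02,[0,.055],s,np.array(o)); draw(q,c,.6625,.167,.013,[0,.058],s,np.array(o)); draw(q,c,.641,-.073,.013,[0,.058],s,np.array(o))
    cv2.imwrite(out,q)
E
```

```text
[[-0.911 -0.001  0.412]
 [-0.412  0.001 -0.911]
 [ 0.    -1.    -0.001]]
-65.65719375546058 -65.66320052792953
```

View pics/ovs1.png

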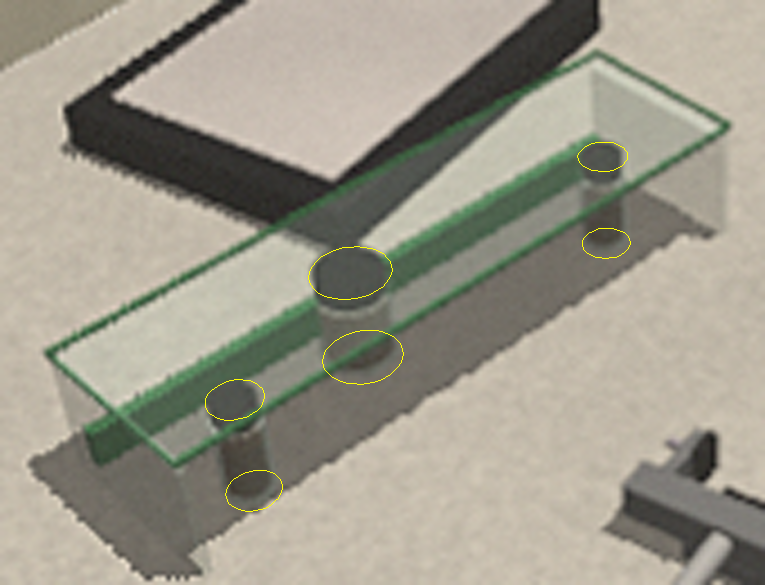

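View pics/ovt1.png

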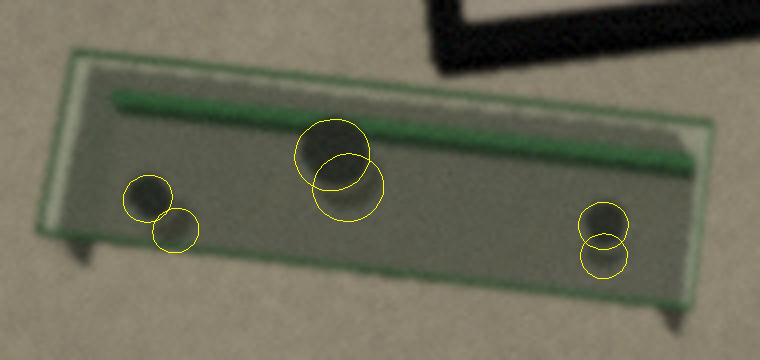

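```bash
cat >> h.py <<'E'
def plan(x,y,z,az):
    s=r.get_state(); R=Ro.from_quat(s['eef_rot']); 
    d=R.inv().apply(np.array([x,y,z])-s['tool_pos'])
    a=np.radians(az); zz=np.array([np.cos(a),np.sin(a),0]); yy=np.array([0,0,-1.]); xx=np.cross(yy,zz)
    Rt=Ro.from_matrix(np.array([xx,yy,zz]).T)
    w=np.degrees((R.inv()*Rt).as_rotvec())/45
    print('t',round(s['clock'],2),'pos',s['tool_pos'].round(4),'d',d.round(4),'w',w.round(4),'|d|',np.linalg.norm(d).round(3),'q',s['q'].round(2),'F',s['contact_force'].round(1),'open mm',round(s['opening']*88,2))
E
python3 -c "
from h import *
plan(.45,-.35,.40,-38); plan(.53,-.1,.37,-10);plan(.449,.207,.30,4.8)"
```

```text
t 0.15 pos [ 0.2575 -0.5692  0.4041] d [-0.2658  0.0042 -0.1204] w [ 1.800e-03 -6.146e-01 -3.000e-04] |d| 0.292 q [ 1.18  0.69 -0.19  1.57  0.16  0.9  -0.22] F [-0.6 -0.1 -0.3] open mm 88.02
t 0.15 pos [ 0.2575 -0.5692  0.4041] d [-0.4417  0.0345 -0.3151] w [ 1.7000e-03 -1.2368e+00 -7.0000e-04] |d| 0.544 q [ 1.18  0.69 -0.19  1.57  0.16  0.9  -0.22] F [-0.6 -0.1 -0.3] open mm 88.02
t 0.15 pos [ 0.2575 -0.5692  0.4041] d [-0.4945  0.1049 -0.6281] w [ 1.7000e-03 -1.5657e+00 -9.0000e-04] |d| 0.806 q [ 1.18  0.69 -0.19  1.57  0.16  0.9  -0.22] F [-0.6 -0.1 -0.3] open mm 88.02
```

>>> {"api": "arm_command", "payload": {"deltas": [{"dx":-0.05,"dy":0,"dz":-0.024,"wy":-0.12},{"dx":-0.1,"dy":0,"dz":-0.048,"wy":-0.24},{"dx":-0.15,"dy":0.002,"dz":-0.072,"wy":-0.37},{"dx":-0.2,"dy":0.003,"dz":-0.096,"wy":-0.49},{"dx":-0.266,"dy":0.004,"dz":-0.12,"wy":-0.61}], "claw": 1}}

```text
invalid input at $.deltas[0]: expected keys dx, dy, dz, wx, wy, wz
```

```bash
python3 -c "
from h import *
plan(.53,-.1,.37,-10);plan(.449,.207,.30,4.8)"
```

```text
t 0.15 pos [ 0.2575 -0.5692  0.4041] d [-0.4417  0.0345 -0.3151] w [ 1.7000e-03 -1.2368e+00 -7.0000e-04] |d| 0.544 q [ 1.18  0.69 -0.19  1.57  0.16  0.9  -0.22] F [-0.6 -0.1 -0.3] open mm 88.02
t 0.15 pos [ 0.2575 -0.5692  0.4041] d [-0.4945  0.1049 -0.6281] w [ 1.7000e-03 -1.5657e+00 -9.0000e-04] |d| 0.806 q [ 1.18  0.69 -0.19  1.57  0.16  0.9  -0.22] F [-0.6 -0.1 -0.3] open mm 88.02
```

>>> {"api": "arm_command", "payload": {"deltas": [{"dx":-0.05,"dy":0,"dz":-0.024,"wx":0,"wy":-0.12,"wz":0},{"dx":-0.1,"dy":0,"dz":-0.048,"wx":0,"wy":-0.24,"wz":0},{"dx":-0.15,"dy":0.002,"dz":-0.072,"wx":0,"wy":-0.37,"wz":0},{"dx":-0.2,"dy":0.003,"dz":-0.096,"wx":0,"wy":-0.49,"wz":0},{"dx":-0.266,"dy":0.004,"dz":-0.12,"wx":0,"wy":-0.61,"wz":0}], "claw": 1}}

```text
clock: 0.65
tool_pos: [0.4217, -0.3788, 0.4012]
eef_rot: [-0.31, 0.636, -0.635, 0.31]
contact_force: [0.3, -0.0, 0.3]
opening: 1.004
```

```bash
python3 -c "
from h import *
plan(.53,-.1,.37,-10);plan(.449,.207,.30,4.8)"
```

```text
t 0.65 pos [ 0.4217 -0.3788  0.4012] d [-0.2863  0.0312 -0.0863] w [ 1.100e-03 -6.222e-01  1.000e-04] |d| 0.301 q [ 0.84  0.63 -0.31  1.74  0.25  0.81 -0.26] F [ 0.3 -0.   0.3] open mm 88.31
t 0.65 pos [ 0.4217 -0.3788  0.4012] d [-0.4784  0.1014 -0.3391] w [ 1.100e-03 -9.511e-01 -1.000e-04] |d| 0.595 q [ 0.84  0.63 -0.31  1.74  0.25  0.81 -0.26] F [ 0.3 -0.   0.3] open mm 88.31
```

>>> {"api": "arm_command", "payload": {"deltas": [{"dx":-0.048,"dy":0.005,"dz":-0.014,"wx":0,"wy":-0.12,"wz":0},{"dx":-0.095,"dy":0.01,"dz":-0.028,"wx":0,"wy":-0.24,"wz":0},{"dx":-0.143,"dy":0.015,"dz":-0.043,"wx":0,"wy":-0.36,"wz":0},{"dx":-0.19,"dy":0.02,"dz":-0.057,"wx":0,"wy":-0.48,"wz":0},{"dx":-0.24,"dy":0.025,"dz":-0.08,"wx":0,"wy":-0.6,"wz":0}]}}

```text
clock: 1.15
tool_pos: [0.5064, -0.1458, 0.3766]
eef_rot: [0.449, -0.545, 0.546, -0.45]
contact_force: [1.2, -0.1, -0.5]
opening: 0.999
```

```bash
python3 -c "
from h import *
plan(.449,.207,.32,4.8)"
```

```text
t 1.15 pos [ 0.5064 -0.1458  0.3766] d [-0.3354  0.0565 -0.1238] w [-0.0013 -0.3513 -0.    ] |d| 0.362 q [ 0.44  0.62 -0.4   1.89  0.36  0.71 -0.36] F [ 1.2 -0.1 -0.5] open mm 87.92
```

>>> {"api": "arm_command", "payload": {"deltas": [{"dx":-0.046,"dy":0.008,"dz":-0.016,"wx":0,"wy":-0.06,"wz":0},{"dx":-0.092,"dy":0.016,"dz":-0.032,"wx":0,"wy":-0.12,"wz":0},{"dx":-0.138,"dy":0.024,"dz":-0.048,"wx":0,"wy":-0.18,"wz":0},{"dx":-0.184,"dy":0.032,"dz":-0.064,"wx":0,"wy":-0.24,"wz":0},{"dx":-0.23,"dy":0.04,"dz":-0.085,"wx":0,"wy":-0.3,"wz":0}]}}

```text
clock: 1.65
tool_pos: [0.467, 0.0952, 0.3367]
eef_rot: [-0.51, 0.489, -0.49, 0.511]
contact_force: [1.2, -0.7, 0.4]
opening: 1.001
```

```bash
python3 -c "
from h import *
plan(.449,.207,.32,4.8)"
```

```text
t 1.65 pos [0.467  0.0952 0.3367] d [-0.1124  0.0168 -0.0134] w [-0.0012 -0.0542 -0.0005] |d| 0.114 q [-0.06  0.63 -0.37  2.07  0.44  0.52 -0.71] F [ 1.2 -0.7  0.4] open mm 88.05
```

>>> {"api": "arm_command", "payload": {"deltas": [{"dx":-0.04,"dy":0.008,"dz":-0.005,"wx":0,"wy":-0.03,"wz":0},{"dx":-0.08,"dy":0.014,"dz":-0.01,"wx":0,"wy":-0.054,"wz":0},{"dx":-0.095,"dy":0.014,"dz":-0.01,"wx":0,"wy":-0.054,"wz":0},{"dx":-0.095,"dy":0.014,"dz":-0.01,"wx":0,"wy":-0.054,"wz":0},{"dx":-0.095,"dy":0.014,"dz":-0.01,"wx":0,"wy":-0.054,"wz":0}]}}

```text
clock: 2.15
tool_pos: [0.4537, 0.1864, 0.323]
eef_rot: [0.52, -0.479, 0.48, -0.519]
contact_force: [-0.1, -0.3, -0.2]
opening: 1.001
```

```bash
python3 -c "
from h import *
plan(.449,.207,.30,4.8)
im=r.snapshot('wrist'); cv2.imwrite('pics/w1.png',im[:,:,::-1])
im=r.snapshot('top'); cv2.imwrite('pics/t1.png',im[:,:,::-1])"
```

```text
t 2.15 pos [0.4537 0.1864 0.323 ] d [-0.0209  0.023  -0.003 ] w [ 0.0003 -0.004   0.0024] |d| 0.031 q [-0.27  0.67 -0.34  2.04  0.44  0.51 -0.85] F [-0.1 -0.3 -0.2] open mm 88.04
```

View pics/w1.png

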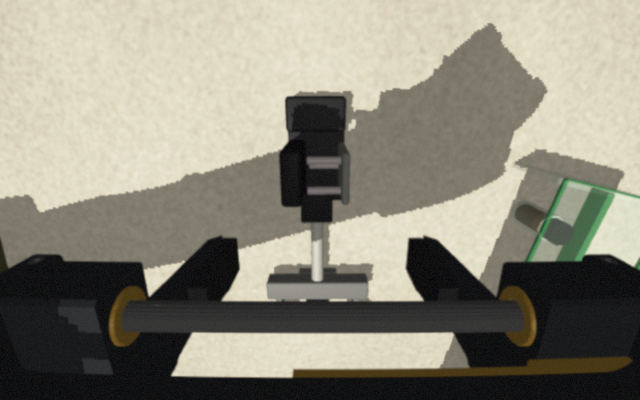

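```bash
python3 -c "
from h import *
crop('pics/w1.png',255,85,385,225,5,'pics/w1a.png')
crop('pics/w1.png',255,205,385,305,6,'pics/w1b.png')"
```

```text
(no output)
```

View pics/w1a.png

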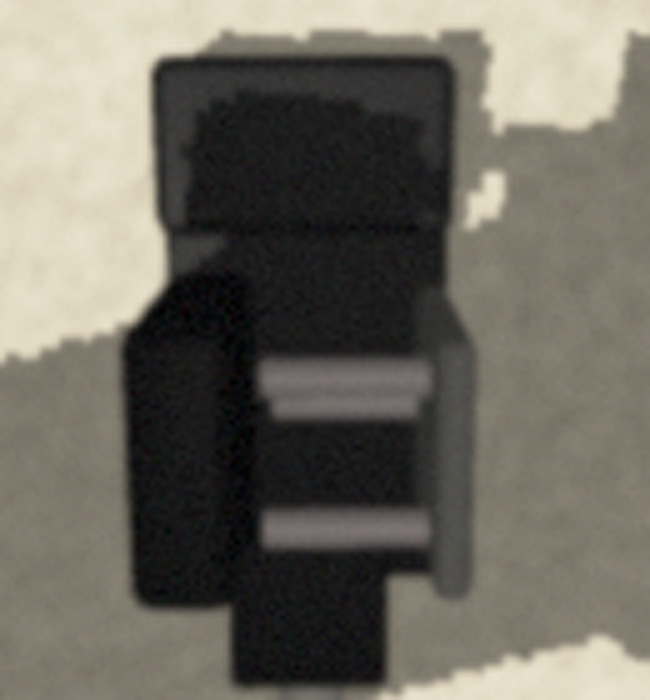

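View pics/w1b.png

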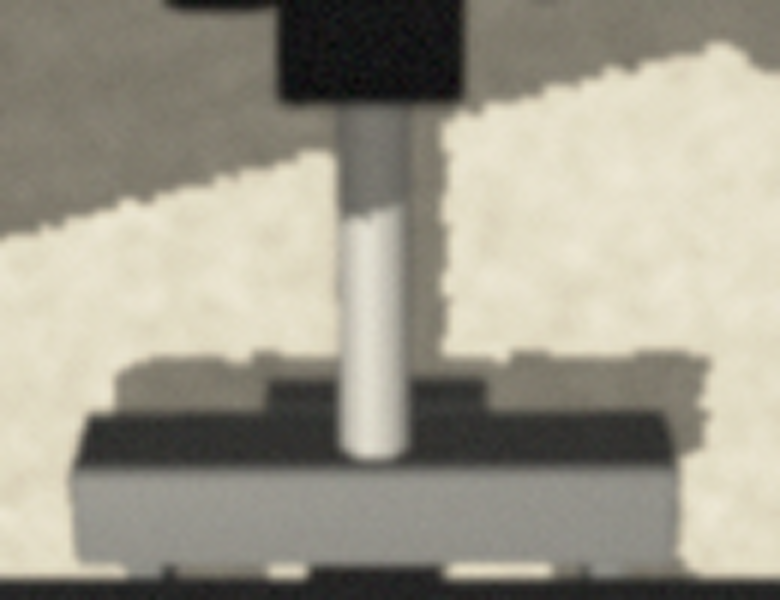

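```bash
python3 -c "
from h import *
W=r.get_calibration('wrist')
a=lambda u,v:(255+u/5,85+v/5)
b=lambda u,v:(255+u/6,205+v/6)
P=[ray(W,a(*q),.08) for q in [(125,345),(135,605),(475,345),(470,595)]]
print(np.array(P).round(4)); print('mid',np.mean(P,0))
H=np.array([ray(W,b(*q),.026) for q in [(75,468),(678,465)]]);print(H, H.mean(0), np.degrees(np.arctan2(*(H[1]-H[0])[1::-1])))
H=np.array([ray(W,b(*q),.014) for q in [(-600+ -600,0)]])
F=np.array([ray(W,a(*q),.014) for q in [(155,60),(452,60)]]);print(F,F.mean(0),np.degrees(np.arctan2(*(F[1]-F[0])[1::-1])))
"
```

```text
[[0.4207 0.221  0.08  ]
 [0.4237 0.1815 0.08  ]
 [0.471  0.225  0.08  ]
 [0.4742 0.1871 0.08  ]]
mid [0.44740872 0.20362575 0.08      ]
[[0.40622218 0.07728449 0.026     ]
 [0.5088604  0.08598141 0.026     ]] [0.45754129 0.08163295 0.026     ] 4.843316712015919
[[0.41588889 0.26037826 0.014     ]
 [0.46841466 0.26448323 0.014     ]] [0.44215177 0.26243075 0.014     ] 4.468669479109218
```

```bash
python3 -c "
from h import *
plan(.4475,.2035,.25,4.8);plan(.4475,.2035,.197,4.8)"
```

```text
t 2.25 pos [0.4539 0.1855 0.3231] d [-0.0186  0.073  -0.0049] w [ 0.0002 -0.0066  0.0026] |d| 0.076 q [-0.27  0.67 -0.34  2.04  0.44  0.51 -0.85] F [ 0.9 -0.4  0.4] open mm 88.2
t 2.25 pos [0.4539 0.1855 0.3231] d [-0.0187  0.126  -0.0049] w [ 0.0002 -0.0066  0.0026] |d| 0.128 q [-0.27  0.67 -0.34  2.04  0.44  0.51 -0.85] F [ 0.9 -0.4  0.4] open mm 88.2
```

>>> {"api": "arm_command", "payload": {"deltas": [{"dx":-0.019,"dy":0.03,"dz":-0.005,"wx":0,"wy":-0.006,"wz":0.002},{"dx":-0.019,"dy":0.06,"dz":-0.005,"wx":0,"wy":-0.006,"wz":0.002},{"dx":-0.019,"dy":0.09,"dz":-0.005,"wx":0,"wy":-0.006,"wz":0.002},{"dx":-0.019,"dy":0.1,"dz":-0.005,"wx":0,"wy":-0.006,"wz":0.002},{"dx":-0.019,"dy":0.1,"dz":-0.005,"wx":0,"wy":-0.006,"wz":0.002}]}}

```text
clock: 2.75
tool_pos: [0.4469, 0.2051, 0.2222]
eef_rot: [0.522, -0.479, 0.478, -0.52]
contact_force: [0.3, -0.7, -0.1]
opening: 0.998
```

```bash
python3 -c "
from h import *
plan(.4475,.2035,.197,4.8)"
```

```text
t 2.75 pos [0.4469 0.2051 0.2222] d [0.0016 0.0252 0.0005] w [0.0025 0.0018 0.0008] |d| 0.025 q [-0.42  0.85 -0.17  2.09  0.55  0.25 -0.99] F [ 0.3 -0.7 -0.1] open mm 87.81
```

>>> {"api": "arm_command", "payload": {"deltas": [{"dx":0.001,"dy":0.01,"dz":0.0005,"wx":0.002,"wy":0.002,"wz":0.001},{"dx":0.0015,"dy":0.02,"dz":0.0005,"wx":0.002,"wy":0.002,"wz":0.001},{"dx":0.0015,"dy":0.025,"dz":0.0005,"wx":0.002,"wy":0.002,"wz":0.001},{"dx":0.0015,"dy":0.025,"dz":0.0005,"wx":0.002,"wy":0.002,"wz":0.001},{"dx":0.0015,"dy":0.025,"dz":0.0005,"wx":0.002,"wy":0.002,"wz":0.001}]}}

```text
clock: 3.25
tool_pos: [0.4474, 0.2051, 0.1981]
eef_rot: [-0.52, 0.478, -0.478, 0.522]
contact_force: [0.1, 0.1, 0.3]
opening: 1.0
```

```bash
python3 -c "
from h import *
plan(.4475,.2035,.197,4.8)
for n in ['wrist','side']: cv2.imwrite('pics/%s2.png'%n,r.snapshot(n)[:,:,::-1])"
```

```text
t 3.25 pos [0.4474 0.2051 0.1981] d [ 0.0016  0.0011 -0.    ] w [-0.0022  0.0024 -0.0029] |d| 0.002 q [-0.45  0.89 -0.13  2.1   0.57  0.18 -1.  ] F [0.1 0.1 0.3] open mm 88.02
```

View pics/wrist2.png

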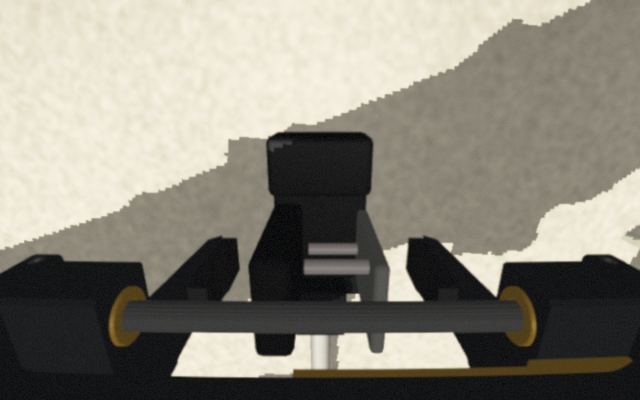

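View pics/side2.png

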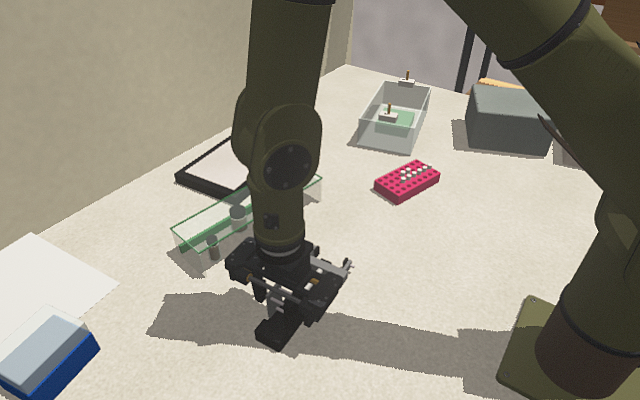

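>>> {"api": "arm_command", "payload": {"deltas": [{"dx":0.0015,"dy":0.001,"dz":0,"wx":0,"wy":0,"wz":0},{"dx":0.0015,"dy":0.001,"dz":0,"wx":0,"wy":0,"wz":0},{"dx":0.0015,"dy":0.001,"dz":0,"wx":0,"wy":0,"wz":0},{"dx":0.0015,"dy":0.001,"dz":0,"wx":0,"wy":0,"wz":0},{"dx":0.0015,"dy":0.001,"dz":0,"wx":0,"wy":0,"wz":0}], "claw": 0.09, "grip_force": 15}}

```text
clock: 3.85
tool_pos: [0.4469, 0.2035, 0.197]
eef_rot: [-0.521, 0.479, -0.478, 0.521]
contact_force: [-6.3, 0.3, 6.4]
opening: 0.57
```

```bash
python3 -c "
from h import *
plan(.4475,.2035,.197,4.8)"
```

```text
t 3.85 pos [0.4469 0.2035 0.197 ] d [0.     0.     0.0006] w [-0.0002  0.0026 -0.0023] |d| 0.001 q [-0.44  0.9  -0.12  2.1   0.57  0.18 -1.  ] F [-6.3  0.3  6.4] open mm 50.12
```

>>> {"api": "arm_command", "payload": {"deltas": [{"dx":0,"dy":0,"dz":0,"wx":0,"wy":0,"wz":0},{"dx":0,"dy":0,"dz":0,"wx":0,"wy":0,"wz":0},{"dx":0,"dy":0,"dz":0,"wx":0,"wy":0,"wz":0},{"dx":0,"dy":0,"dz":0,"wx":0,"wy":0,"wz":0},{"dx":0,"dy":0,"dz":0,"wx":0,"wy":0,"wz":0}]}}

```text
clock: 4.35
tool_pos: [0.4462, 0.2035, 0.1971]
eef_rot: [-0.521, 0.479, -0.477, 0.521]
contact_force: [-5.5, 0.4, 5.2]
opening: 0.545
```

```bash
python3 -c "
from h import *
plan(.4475,.2035,.197,4.8)"
```

```text
t 4.35 pos [0.4462 0.2035 0.1971] d [0.0001 0.0001 0.0013] w [ 0.0014  0.0034 -0.002 ] |d| 0.001 q [-0.45  0.9  -0.12  2.1   0.57  0.18 -1.  ] F [-5.5  0.4  5.2] open mm 47.93
```

>>> {"api": "arm_command", "payload": {"deltas": [{"dx":0,"dy":-0.005,"dz":0,"wx":0,"wy":0,"wz":0},{"dx":0,"dy":-0.01,"dz":0,"wx":0,"wy":0,"wz":0},{"dx":0,"dy":-0.015,"dz":0,"wx":0,"wy":0,"wz":0},{"dx":0,"dy":-0.02,"dz":0,"wx":0,"wy":0,"wz":0},{"dx":0,"dy":-0.02,"dz":0,"wx":0,"wy":0,"wz":0}]}}

```text
clock: 4.85
tool_pos: [0.4479, 0.2035, 0.2178]
eef_rot: [-0.519, 0.478, -0.478, 0.522]
contact_force: [-0.8, -0.8, -3.7]
opening: 0.543
```

```bash
python3 -c "
from h import *
plan(.4475,.2035,.217,4.8)
for n in ['wrist','side']: cv2.imwrite('pics/%s3.png'%n,r.snapshot(n)[:,:,::-1])
crop('pics/side3.png',210,210,380,360,4,'pics/s3a.png')"
```

```text
t 4.85 pos [0.4479 0.2035 0.2178] d [-0.0001  0.0008 -0.0004] w [-0.0038  0.0015 -0.0038] |d| 0.001 q [-0.42  0.85 -0.16  2.09  0.56  0.23 -0.99] F [-0.8 -0.8 -3.7] open mm 47.76
```

View pics/s3a.png

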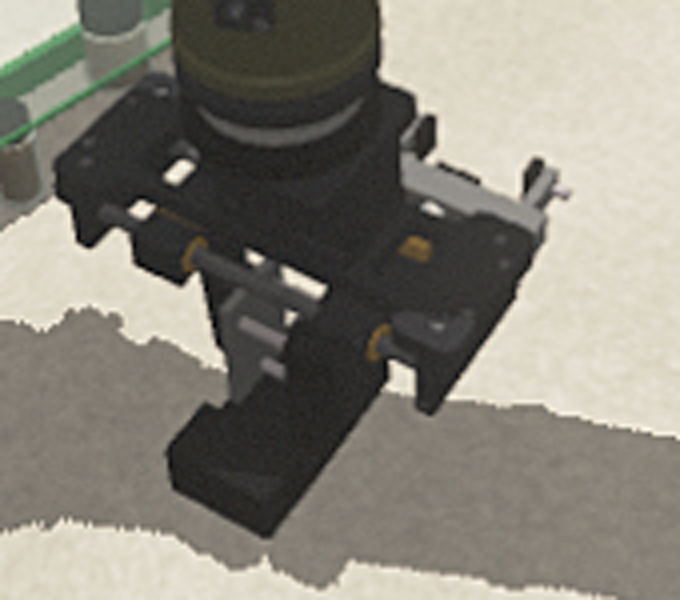

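View pics/wrist3.png

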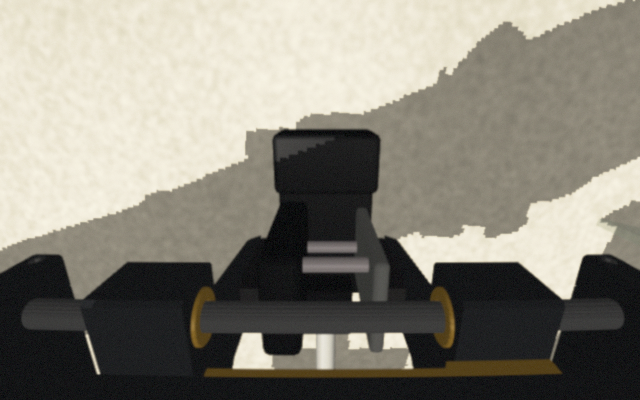

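```bash
python3 -c "
from h import *
plan(.425,.155,.217,42)"
```

```text
t 4.95 pos [0.4477 0.2034 0.2172] d [ 0.0463  0.     -0.0267] w [-0.0037 -0.8247 -0.0023] |d| 0.053 q [-0.42  0.86 -0.16  2.1   0.56  0.23 -0.99] F [ 0.3 -0.6 -4.1] open mm 48.03
```

>>> {"api": "arm_command", "payload": {"deltas": [{"dx":0.009,"dy":0,"dz":-0.005,"wx":0,"wy":-0.15,"wz":0},{"dx":0.018,"dy":0,"dz":-0.01,"wx":0,"wy":-0.32,"wz":0},{"dx":0.028,"dy":0,"dz":-0.016,"wx":0,"wy":-0.49,"wz":0},{"dx":0.038,"dy":0,"dz":-0.022,"wx":0,"wy":-0.66,"wz":0},{"dx":0.046,"dy":0,"dz":-0.027,"wx":-0.002,"wy":-0.82,"wz":-0.002}]}}

```text
clock: 5.45
tool_pos: [0.4243, 0.1547, 0.2167]
eef_rot: [0.646, -0.287, 0.287, -0.646]
contact_force: [0.3, -0.4, -3.9]
opening: 0.543
```

```bash
python3 -c "
from h import *
plan(.413,.107,.217,81.7)"
```

```text
t 5.45 pos [0.4243 0.1547 0.2167] d [ 0.0278 -0.0003 -0.0403] w [ 2.000e-04 -8.804e-01  2.000e-04] |d| 0.049 q [-0.35  0.84 -0.16  2.21  0.92  0.15 -0.64] F [ 0.3 -0.4 -3.9] open mm 47.74
```

>>> {"api": "arm_command", "payload": {"deltas": [{"dx":0.005,"dy":0,"dz":-0.008,"wx":0,"wy":-0.16,"wz":0},{"dx":0.01,"dy":0,"dz":-0.016,"wx":0,"wy":-0.34,"wz":0},{"dx":0.015,"dy":0,"dz":-0.024,"wx":0,"wy":-0.52,"wz":0},{"dx":0.02,"dy":0,"dz":-0.032,"wx":0,"wy":-0.7,"wz":0},{"dx":0.022,"dy":0,"dz":-0.036,"wx":0,"wy":-0.88,"wz":0}]}}

```text
clock: 5.95
tool_pos: [0.4122, 0.1141, 0.2167]
eef_rot: [0.706, -0.051, 0.051, -0.705]
contact_force: [0.9, -0.2, -3.2]
opening: 0.547
```

```bash
python3 -c "
from h import *
plan(.4229,.1057,.217,81.7)
for n in ['top','side']: cv2.imwrite('pics/%s4.png'%n,r.snapshot(n)[:,:,::-1])
crop('pics/top4.png',150,90,350,280,3.5,'pics/t4a.png')"
```

```text
t 5.95 pos [0.4122 0.1141 0.2167] d [ 0.0118 -0.0003 -0.0067] w [ 0.001  -0.0003  0.0004] |d| 0.014 q [-0.3   0.84 -0.12  2.28  1.34  0.1  -0.29] F [ 0.9 -0.2 -3.2] open mm 48.16
```

View pics/t4a.png

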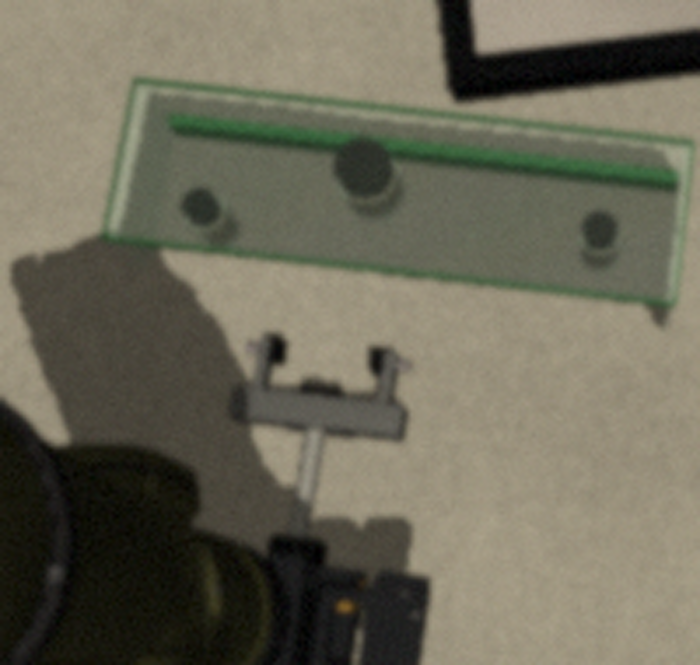

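View pics/side4.png

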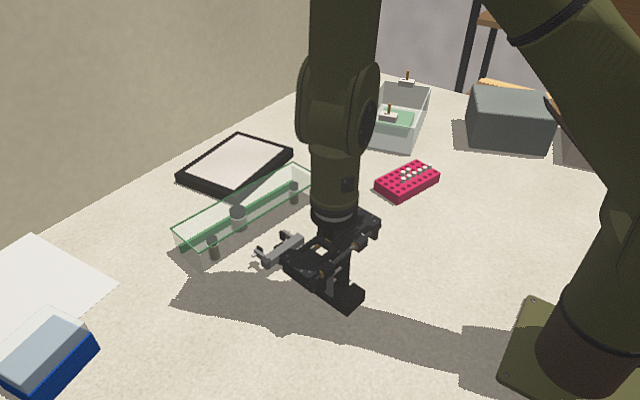

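```bash
python3 -c "
from h import *
plan(.4229,.1057,.1985,81.7)"
```

```text
t 6.05 pos [0.4122 0.1143 0.2167] d [ 0.0119  0.0182 -0.0069] w [ 0.0008 -0.007   0.0002] |d| 0.023 q [-0.3   0.84 -0.12  2.28  1.33  0.1  -0.29] F [ 0.6 -0.2 -4.5] open mm 47.9
```

>>> {"api": "arm_command", "payload": {"deltas": [{"dx":0.004,"dy":0.004,"dz":-0.002,"wx":0,"wy":-0.004,"wz":0},{"dx":0.008,"dy":0.008,"dz":-0.004,"wx":0,"wy":-0.004,"wz":0},{"dx":0.012,"dy":0.012,"dz":-0.007,"wx":0,"wy":-0.004,"wz":0},{"dx":0.012,"dy":0.016,"dz":-0.007,"wx":0,"wy":-0.004,"wz":0},{"dx":0.012,"dy":0.0175,"dz":-0.007,"wx":0,"wy":-0.004,"wz":0}]}}

```text
clock: 6.55
tool_pos: [0.4236, 0.1061, 0.1986]
eef_rot: [0.705, -0.052, 0.053, -0.705]
contact_force: [0.1, -0.2, -3.4]
opening: 0.548
```

>>> {"api": "arm_command", "payload": {"deltas": [{"dx":0,"dy":0.001,"dz":0,"wx":0,"wy":0,"wz":0},{"dx":0,"dy":0.0015,"dz":0,"wx":0,"wy":0,"wz":0},{"dx":0,"dy":0.0015,"dz":0,"wx":0,"wy":0,"wz":0},{"dx":0,"dy":0.0015,"dz":0,"wx":0,"wy":0,"wz":0},{"dx":0,"dy":0.0015,"dz":0,"wx":0,"wy":0,"wz":0}], "claw": 0.14}}

```text
clock: 7.05
tool_pos: [0.4232, 0.1062, 0.1979]
eef_rot: [-0.705, 0.052, -0.052, 0.705]
contact_force: [-0.4, 0.5, -3.4]
opening: 0.569
```

```bash
python3 -c "
from h import *
plan(.4229,.1057,.197,81.7)
for n in ['top','side']: cv2.imwrite('pics/%s5.png'%n,r.snapshot(n)[:,:,::-1])
crop('pics/top5.png',190,110,330,240,5,'pics/t5a.png')
crop('pics/side5.png',160,150,330,280,4.5,'pics/s5a.png')"
```

```text
t 7.05 pos [0.4232 0.1062 0.1979] d [-0.0002  0.0009 -0.0005] w [-0.0004 -0.0031  0.0008] |d| 0.001 q [-0.27  0.88 -0.13  2.26  1.57  0.1  -0.5 ] F [-0.4  0.5 -3.4] open mm 50.09
```

View pics/t5a.png

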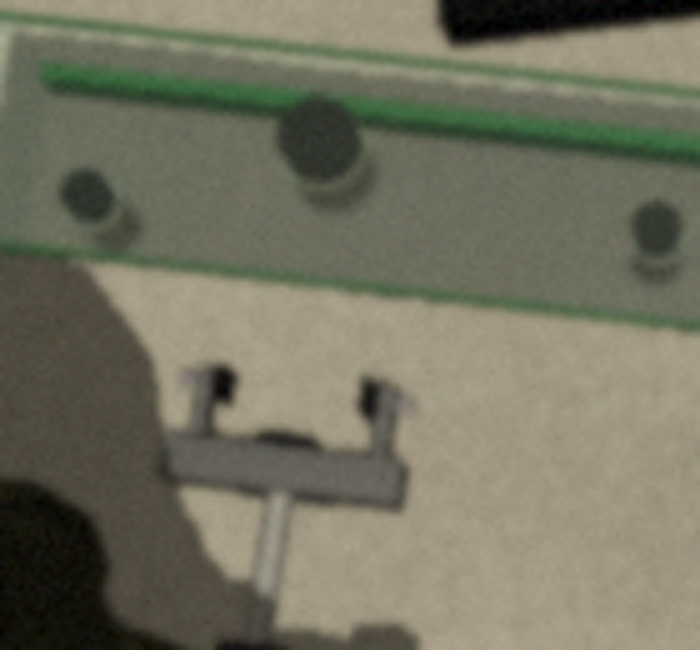

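View pics/s5a.png

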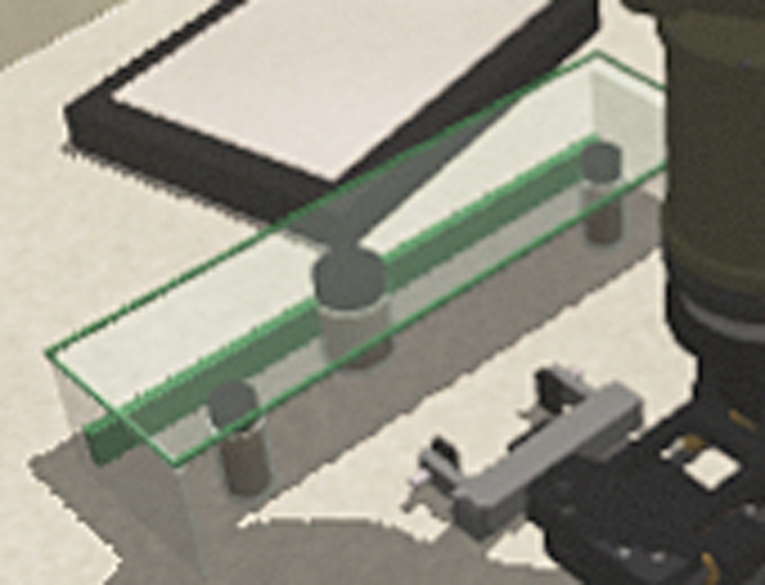

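```bash
cat >> h.py <<'E'
RP=np.array([.66647,.04331,-.14534])
def rf(X):
    d=np.array(X)[:2]-RP[:2];c,s=np.cos(RP[2]),np.sin(RP[2]); return np.array([c*d[0]+s*d[1],-s*d[0]+c*d[1]])
def wf(x,y):
    c,s=np.cos(RP[2]),np.sin(RP[2]); return np.array([RP[0]+c*x-s*y,RP[1]+s*x+c*y])
E
python3 -c "
from h import *
T=r.get_calibration('top');S=r.get_calibration('side')
a=lambda u,v:(190+u/5,110+v/5)
b=lambda u,v:(160+u/4.5,150+v/4.5)
for n,q,z in [('FL',(168,435),.026),('FR',(408,462),.026),('BL',(168,478),.026),('BR',(402,508),.026),('padL',(236,384),.029),('padR',(362,398),.029),('jar',(319,138),.055),('pole',(281,492),.018),('pole2',(262,605),.018)]:
    print('T',n,(1000*rf(ray(T,a(*q),z))).round(1))
for n,q,z in [('BL',(460,490),.026),('BR',(640,395),.026),('FR',(608,378),.026),('jar',(350,274),.055)]:
    print('S',n,(1000*rf(ray(S,b(*q),z))).round(1))
s=r.get_state();print((1000*rf(s['tool_pos'])).round(1))
"
```

```text
T FL [-112.7   78.1]
T FR [-112.1  -25.7]
T BL [-131.1   74.9]
T BR [-132.  -26.]
T padL [-87.8  52. ]
T padR [-87.4  -2.6]
T jar [17.2 28. ]
T pole [-130.1   27.7]
T pole2 [-179.1   28.2]
S BL [-111.2   70.4]
S BR [-125.8  -28.3]
S FR [-106.4  -26. ]
S jar [13.8 29.9]
[-249.8   27. ]
```

>>> {"api": "arm_command", "payload": {"deltas": [{"dx":0.006,"dy":0.0005,"dz":0.001,"wx":0,"wy":-0.002,"wz":0},{"dx":0.014,"dy":0.0005,"dz":0.001,"wx":0,"wy":-0.002,"wz":0},{"dx":0.024,"dy":0.0005,"dz":0.001,"wx":0,"wy":-0.002,"wz":0},{"dx":0.034,"dy":0.0005,"dz":0.001,"wx":0,"wy":-0.002,"wz":0},{"dx":0.04,"dy":0.0005,"dz":0.001,"wx":0,"wy":-0.002,"wz":0}]}}

```text
clock: 7.65
tool_pos: [0.4635, 0.1009, 0.1974]
eef_rot: [-0.705, 0.052, -0.052, 0.705]
contact_force: [0.1, -0.4, -3.6]
opening: 0.569
```

>>> {"api": "arm_command", "payload": {"deltas": [{"dx":0.008,"dy":0,"dz":0,"wx":0,"wy":0,"wz":0},{"dx":0.016,"dy":0,"dz":0,"wx":0,"wy":0,"wz":0},{"dx":0.024,"dy":0,"dz":0,"wx":0,"wy":0,"wz":0},{"dx":0.03,"dy":0,"dz":0,"wx":0,"wy":0,"wz":0},{"dx":0.03,"dy":0,"dz":0,"wx":0,"wy":0,"wz":0}]}}

```text
clock: 8.15
tool_pos: [0.4932, 0.0966, 0.1974]
eef_rot: [-0.705, 0.051, -0.052, 0.705]
contact_force: [0.8, 0.1, -2.4]
opening: 0.571
```

```bash
python3 -c "
from h import *
s=r.get_state();print((1000*rf(s['tool_pos'])).round(1))
plan(*wf(-.150,.028),.197,81.67)
for n in ['top','side']: cv2.imwrite('pics/%s6.png'%n,r.snapshot(n)[:,:,::-1])
crop('pics/top6.png',190,110,330,240,5,'pics/t6a.png')
crop('pics/side6.png',160,150,330,280,4.5,'pics/s6a.png')"
```

```text
[-179.1   27.6]
t 8.15 pos [0.4932 0.0966 0.1974] d [0.0291 0.0004 0.0004] w [-0.0006 -0.0018  0.0018] |d| 0.029 q [-0.04  0.92 -0.41  2.06  1.04  0.38  0.13] F [ 0.8  0.1 -2.4] open mm 50.21
```

View pics/t6a.png

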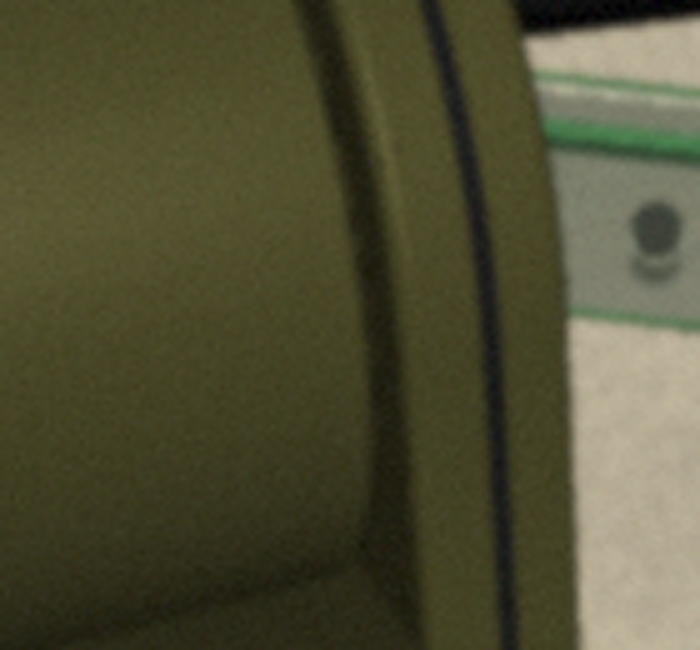

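View pics/s6a.png

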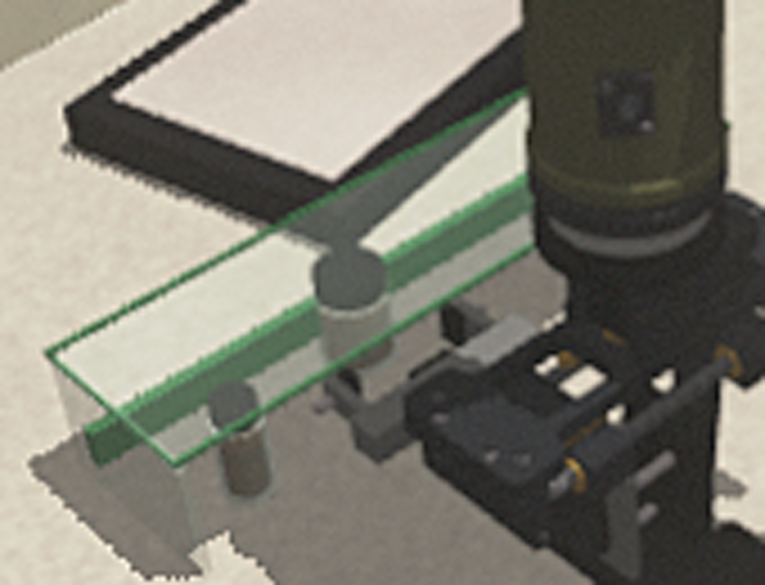

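>>> {"api": "arm_command", "payload": {"deltas": [{"dx":0.004,"dy":0,"dz":0.0004,"wx":0,"wy":0,"wz":0},{"dx":0.008,"dy":0,"dz":0.0004,"wx":0,"wy":0,"wz":0},{"dx":0.013,"dy":0,"dz":0.0004,"wx":0,"wy":0,"wz":0},{"dx":0.018,"dy":0,"dz":0.0004,"wx":0,"wy":0,"wz":0},{"dx":0.02,"dy":0,"dz":0.0004,"wx":0,"wy":0,"wz":0}]}}

```text
clock: 8.75
tool_pos: [0.5131, 0.0943, 0.1974]
eef_rot: [-0.705, 0.051, -0.052, 0.705]
contact_force: [-0.4, 0.9, -0.8]
opening: 0.569
```

```bash
python3 -c "
from h import *
s=r.get_state();print((1000*rf(s['tool_pos'])).round(1))
plan(*wf(-.150,.028),.197,81.67)
c=r.get_calibration('side')
for n in ['side']: cv2.imwrite('pics/%s7.png'%n,r.snapshot(n)[:,:,::-1])
crop('pics/side7.png',200,190,290,270,8,'pics/s7a.png')"
```

```text
[-159.2   28.3]
t 8.75 pos [0.5131 0.0943 0.1974] d [ 0.0092  0.0004 -0.0003] w [-0.0009 -0.001   0.0012] |d| 0.009 q [ 0.    0.94 -0.46  2.    0.99  0.44  0.2 ] F [-0.4  0.9 -0.8] open mm 50.08
```

View pics/s7a.png

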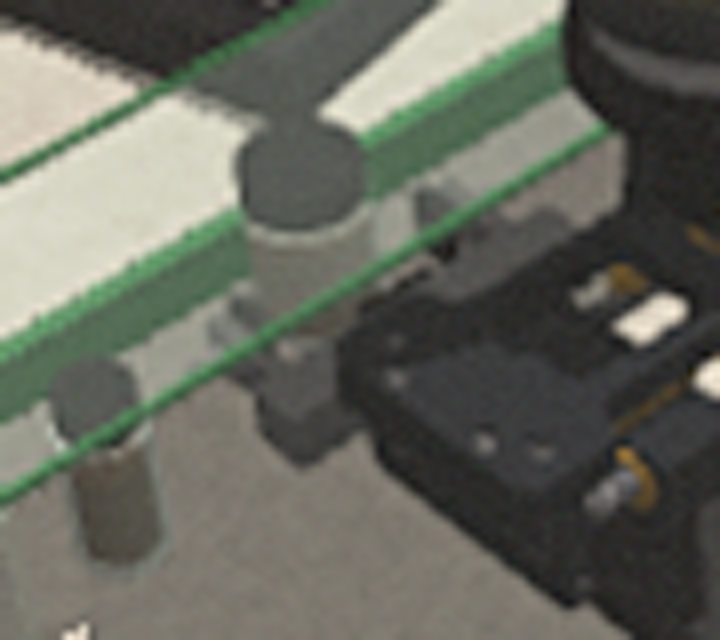

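```bash
python3 -c "
from h import *
c=r.get_calibration('side')
q=cv2.imread('pics/s7a.png')
def dr(pts,col,cl=True):
    P=px(c,pts); P=((P-[200,190])*8+4).astype(int); cv2.polylines(q,[P.reshape(-1,1,2)],cl,col,1)
a=np.linspace(0,2*np.pi,40)
jx,jy=wf(.0155,.0288)
for z in [.0,.018,.055]: dr([(jx+.02*np.cos(t),jy+.02*np.sin(t),z) for t in a],(0,255,255))
ox,oy=-.161,.0285
for sgn,col in [(1,(0,0,255)),(-1,(255,0,0))]:
    for off in (.0298,):
        yy=oy+sgn*off
        dr([(*wf(ox+.158,yy),.007),(*wf(ox+.172,yy),.007),(*wf(ox+.172,yy),.029),(*wf(ox+.158,yy),.029)],col)
cv2.imwrite('pics/s7b.png',q)
"
```

```text
(no output)
```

View pics/s7b.png

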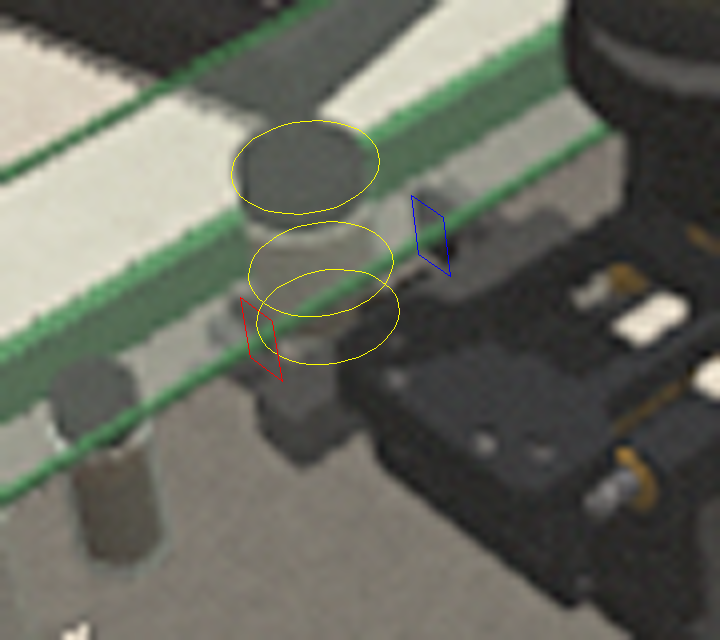

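>>> {"api": "arm_command", "payload": {"deltas": [{"dx":0.002,"dy":0,"dz":0,"wx":0,"wy":0,"wz":0},{"dx":0.004,"dy":0,"dz":0,"wx":0,"wy":0,"wz":0},{"dx":0.006,"dy":0,"dz":0,"wx":0,"wy":0,"wz":0},{"dx":0.008,"dy":0,"dz":0,"wx":0,"wy":0,"wz":0},{"dx":0.008,"dy":0,"dz":0,"wx":0,"wy":0,"wz":0}]}}

```text
clock: 9.3
tool_pos: [0.5208, 0.0932, 0.1974]
eef_rot: [-0.705, 0.051, -0.052, 0.705]
contact_force: [0.3, -1.2, -2.8]
opening: 0.569
```

```bash
python3 -c "
from h import *
s=r.get_state();print((1000*rf(s['tool_pos'])).round(1))
plan(*wf(-.150,.028),.197,81.67)
for n in ['side']: cv2.imwrite('pics/%s8.png'%n,r.snapshot(n)[:,:,::-1])
crop('pics/side8.png',200,190,290,270,8,'pics/s8a.png')"
```

```text
[-151.4   28.3]
t 9.3 pos [0.5208 0.0932 0.1974] d [ 0.0014  0.0004 -0.0003] w [-0.0008 -0.0006  0.0014] |d| 0.001 q [ 0.02  0.95 -0.47  1.98  0.98  0.46  0.23] F [ 0.3 -1.2 -2.8] open mm 50.1
```

View pics/s8a.png

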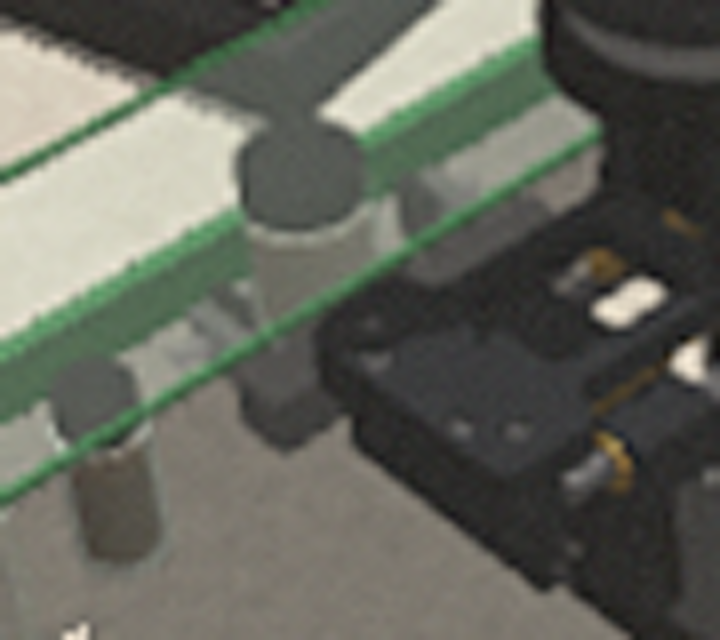

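>>> {"api": "arm_command", "payload": {"deltas": [{"dx":0.001,"dy":0,"dz":-0.0005,"wx":0,"wy":0,"wz":0},{"dx":0.002,"dy":0,"dz":-0.001,"wx":0,"wy":0,"wz":0},{"dx":0.0025,"dy":0,"dz":-0.0015,"wx":0,"wy":0,"wz":0},{"dx":0.0025,"dy":0,"dz":-0.002,"wx":0,"wy":0,"wz":0},{"dx":0.0025,"dy":0,"dz":-0.002,"wx":0,"wy":0,"wz":0}], "claw": 0.045, "grip_force": 12}}

```text
clock: 9.85
tool_pos: [0.5226, 0.091, 0.1974]
eef_rot: [-0.705, 0.051, -0.052, 0.705]
contact_force: [-0.4, -0.5, -3.9]
opening: 0.523
```

>>> {"api": "arm_command", "payload": {"deltas": [{"dx":0,"dy":0,"dz":-0.0005,"wx":0,"wy":0,"wz":0},{"dx":0,"dy":0,"dz":-0.001,"wx":0,"wy":0,"wz":0},{"dx":0,"dy":0,"dz":-0.0015,"wx":0,"wy":0,"wz":0},{"dx":0,"dy":0,"dz":-0.002,"wx":0,"wy":0,"wz":0},{"dx":0,"dy":0,"dz":-0.002,"wx":0,"wy":0,"wz":0}], "claw": -0.045}}

```text
clock: 10.35
tool_pos: [0.5222, 0.089, 0.1974]
eef_rot: [-0.705, 0.051, -0.052, 0.705]
contact_force: [-0.2, 0.8, -2.5]
opening: 0.48
```

```bash
python3 -c "
from h import *
s=r.get_state();print((1000*rf(s['tool_pos'])).round(1))
plan(*wf(-.149,.024),.197,81.67)"
```

```text
[-149.4   24.3]
t 10.35 pos [0.5222 0.089  0.1974] d [ 0.0004  0.0004 -0.0003] w [-0.0005 -0.      0.0006] |d| 0.001 q [ 0.03  0.95 -0.48  1.97  0.97  0.47  0.24] F [-0.2  0.8 -2.5] open mm 42.21
```

>>> {"api": "arm_command", "payload": {"deltas": [{"dx":0,"dy":0,"dz":-0.0003,"wx":0,"wy":0,"wz":0},{"dx":0,"dy":0,"dz":-0.0006,"wx":0,"wy":0,"wz":0},{"dx":0,"dy":0,"dz":-0.001,"wx":0,"wy":0,"wz":0},{"dx":0,"dy":0,"dz":-0.001,"wx":0,"wy":0,"wz":0},{"dx":0,"dy":0,"dz":-0.001,"wx":0,"wy":0,"wz":0}], "claw": -0.091}}

```text
clock: 10.85
tool_pos: [0.5221, 0.088, 0.1974]
eef_rot: [-0.705, 0.051, -0.052, 0.705]
contact_force: [-0.1, 1.1, -3.7]
opening: 0.453
```

```bash
python3 -c "
from h import *
plan(*wf(-.149,.0233),.197,81.67);print(r.get_state()['moment'])"
```

```text
t 10.85 pos [0.5221 0.088  0.1974] d [ 0.0003  0.0004 -0.    ] w [-0.0005 -0.0001  0.0007] |d| 0.001 q [ 0.03  0.95 -0.48  1.98  0.98  0.47  0.24] F [-0.1  1.1 -3.7] open mm 39.88
[ 0.03755374 -0.14769059  0.01748703]
```

>>> {"api": "arm_command", "payload": {"deltas": [{"dx":0,"dy":0,"dz":-0.0003,"wx":0,"wy":0,"wz":0},{"dx":0,"dy":0,"dz":-0.0006,"wx":0,"wy":0,"wz":0},{"dx":0,"dy":0,"dz":-0.001,"wx":0,"wy":0,"wz":0},{"dx":0,"dy":0,"dz":-0.001,"wx":0,"wy":0,"wz":0},{"dx":0,"dy":0,"dz":-0.001,"wx":0,"wy":0,"wz":0}], "claw": -0.136}}

```text
clock: 11.35
tool_pos: [0.522, 0.0871, 0.1974]
eef_rot: [-0.705, 0.051, -0.052, 0.705]
contact_force: [-0.1, 0.1, -4.0]
opening: 0.429
```

```bash
python3 -c "
from h import *
plan(*wf(-.149,.0223),.197,81.67);print(r.get_state()['moment'])
cv2.imwrite('pics/s9.png',r.snapshot('side')[:,:,::-1])
crop('pics/s9.png',200,190,290,270,8,'pics/s9a.png')"
```

```text
t 11.35 pos [0.522  0.0871 0.1974] d [ 0.0003  0.0004 -0.0001] w [-0.0006  0.      0.0007] |d| 0.001 q [ 0.03  0.95 -0.47  1.98  0.98  0.46  0.24] F [-0.1  0.1 -4. ] open mm 37.75
[ 0.11385812 -0.1400433   0.00881372]
```

View pics/s9a.png

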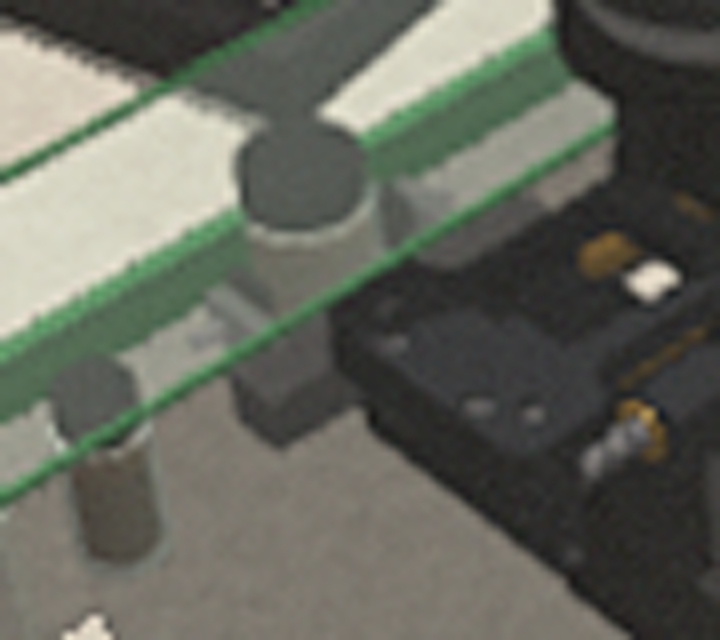

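Travel about 14 mm so far, jaws closing evenly and the jar unmoved. Continuing by 1 mm widths.

>>> {"api": "arm_command", "payload": {"deltas": [{"dx":0,"dy":0,"dz":-0.0003,"wx":0,"wy":0,"wz":0},{"dx":0,"dy":0,"dz":-0.0006,"wx":0,"wy":0,"wz":0},{"dx":0,"dy":0,"dz":-0.0008,"wx":0,"wy":0,"wz":0},{"dx":0,"dy":0,"dz":-0.0008,"wx":0,"wy":0,"wz":0},{"dx":0,"dy":0,"dz":-0.0008,"wx":0,"wy":0,"wz":0}], "claw": -0.175}}

```text
clock: 11.9
tool_pos: [0.5219, 0.0863, 0.1974]
eef_rot: [-0.705, 0.051, -0.052, 0.705]
contact_force: [0.4, 0.1, -3.3]
opening: 0.411
```

```bash
python3 -c "
from h import *
plan(*wf(-.149,.0223),.197,81.67);print(r.get_state()['moment'])"
```

```text
t 11.9 pos [0.5219 0.0863 0.1974] d [0.0003 0.0004 0.0007] w [-0.0007  0.0001  0.0008] |d| 0.001 q [ 0.03  0.95 -0.47  1.98  0.98  0.46  0.24] F [ 0.4  0.1 -3.3] open mm 36.19
[ 0.09553878 -0.06327975 -0.01721787]
```

>>> {"api": "arm_command", "payload": {"deltas": [{"dx":0,"dy":0,"dz":-0.0003,"wx":0,"wy":0,"wz":0},{"dx":0,"dy":0,"dz":-0.0006,"wx":0,"wy":0,"wz":0},{"dx":0,"dy":0,"dz":-0.0008,"wx":0,"wy":0,"wz":0},{"dx":0,"dy":0,"dz":-0.0008,"wx":0,"wy":0,"wz":0},{"dx":0,"dy":0,"dz":-0.0008,"wx":0,"wy":0,"wz":0}], "claw": -0.215}}

```text
clock: 12.4
tool_pos: [0.5218, 0.0855, 0.1974]
eef_rot: [-0.705, 0.051, -0.052, 0.705]
contact_force: [-1.0, 0.2, -3.4]
opening: 0.395
```

```bash
python3 -c "
from h import *
plan(*wf(-.149,.0223),.197,81.67);print(r.get_state()['moment'])"
```

```text
t 12.4 pos [0.5218 0.0855 0.1974] d [0.0003 0.0004 0.0015] w [-0.0007  0.0001  0.0008] |d| 0.002 q [ 0.03  0.95 -0.47  1.98  0.98  0.46  0.24] F [-1.   0.2 -3.4] open mm 34.72
[ 0.04018768 -0.13599613 -0.03564157]
```

>>> {"api": "arm_command", "payload": {"deltas": [{"dx":0,"dy":0,"dz":-0.0002,"wx":0,"wy":0,"wz":0},{"dx":0,"dy":0,"dz":-0.0004,"wx":0,"wy":0,"wz":0},{"dx":0,"dy":0,"dz":-0.0005,"wx":0,"wy":0,"wz":0},{"dx":0,"dy":0,"dz":-0.0005,"wx":0,"wy":0,"wz":0},{"dx":0,"dy":0,"dz":-0.0005,"wx":0,"wy":0,"wz":0}], "claw": -0.24}}

```text
clock: 12.9
tool_pos: [0.5217, 0.0851, 0.1974]
eef_rot: [-0.705, 0.051, -0.052, 0.705]
contact_force: [0.4, 1.0, -3.1]
opening: 0.392
```

```bash
python3 -c "
from h import *
plan(*wf(-.149,.0223),.197,81.67);print(r.get_state()['moment'])
cv2.imwrite('pics/s10.png',r.snapshot('side')[:,:,::-1])
plan(*wf(-.149,.0223),.197,81.67)
crop('pics/s10.png',200,190,290,270,8,'pics/s10a.png')"
```

```text
t 12.9 pos [0.5217 0.0851 0.1974] d [0.0003 0.0004 0.0019] w [-0.001   0.0002  0.001 ] |d| 0.002 q [ 0.03  0.95 -0.47  1.98  0.98  0.46  0.24] F [ 0.4  1.  -3.1] open mm 34.47
[ 0.19741524 -0.17822563 -0.00673571]
t 12.95 pos [0.5217 0.0851 0.1974] d [0.0003 0.0004 0.0019] w [-0.001   0.0003  0.0009] |d| 0.002 q [ 0.03  0.95 -0.47  1.98  0.98  0.46  0.24] F [ 0.5  1.1 -3.4] open mm 34.83
```

View pics/s10a.png

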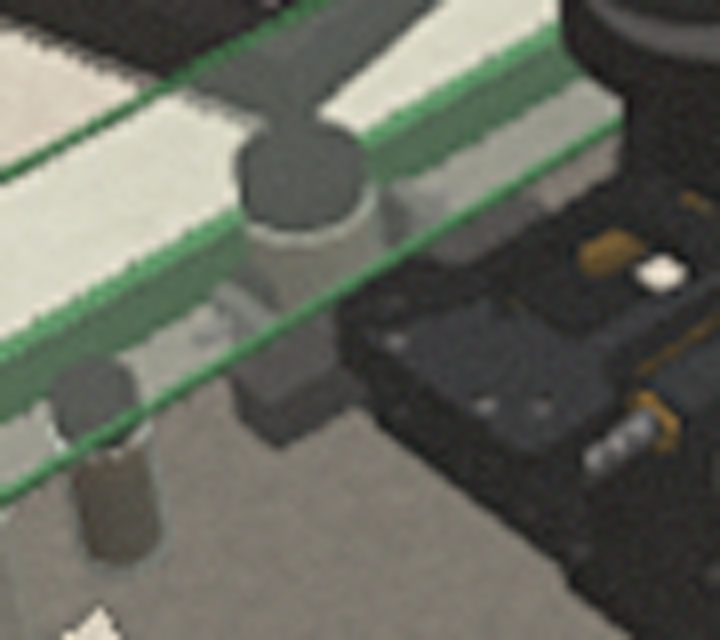

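>>> {"api": "arm_command", "payload": {"deltas": [{"dx":0,"dy":0,"dz":0,"wx":0,"wy":0,"wz":0},{"dx":0,"dy":0,"dz":0,"wx":0,"wy":0,"wz":0},{"dx":0,"dy":0,"dz":0,"wx":0,"wy":0,"wz":0},{"dx":0,"dy":0,"dz":0,"wx":0,"wy":0,"wz":0},{"dx":0,"dy":0,"dz":0,"wx":0,"wy":0,"wz":0}], "claw": -0.26, "grip_force": 16}}

```text
clock: 13.45
tool_pos: [0.5217, 0.0851, 0.1974]
eef_rot: [-0.705, 0.051, -0.052, 0.705]
contact_force: [-0.2, 0.7, -4.6]
opening: 0.395
```

>>> {"api": "arm_command", "payload": {"deltas": [{"dx":0,"dy":0,"dz":0,"wx":0,"wy":0,"wz":0},{"dx":0,"dy":0,"dz":0,"wx":0,"wy":0,"wz":0},{"dx":0,"dy":0,"dz":0,"wx":0,"wy":0,"wz":0},{"dx":0,"dy":0,"dz":0,"wx":0,"wy":0,"wz":0},{"dx":0,"dy":0,"dz":0,"wx":0,"wy":0,"wz":0}], "claw": -0.4, "grip_force": 20}}

```text
clock: 13.95
tool_pos: [0.5217, 0.085, 0.1975]
eef_rot: [-0.705, 0.051, -0.052, 0.705]
contact_force: [0.4, 1.8, -2.3]
opening: 0.39
```

```bash
python3 -c "
from h import *
plan(*wf(-.149,.0223),.197,81.67);print(r.get_state()['moment'])"
```

```text
t 13.95 pos [0.5217 0.085  0.1975] d [0.0003 0.0005 0.002 ] w [-0.0007 -0.0001  0.0009] |d| 0.002 q [ 0.03  0.95 -0.47  1.98  0.98  0.46  0.24] F [ 0.4  1.8 -2.3] open mm 34.35
[ 0.25923502 -0.2113148   0.06896571]
```

>>> {"api": "arm_command", "payload": {"deltas": [{"dx":-0.001,"dy":0,"dz":0,"wx":0,"wy":0,"wz":0},{"dx":-0.003,"dy":0,"dz":0,"wx":0,"wy":0,"wz":0},{"dx":-0.006,"dy":0,"dz":0,"wx":0,"wy":0,"wz":0},{"dx":-0.01,"dy":0,"dz":0,"wx":0,"wy":0,"wz":0},{"dx":-0.014,"dy":0,"dz":0,"wx":0,"wy":0,"wz":0}]}}

```text
clock: 14.45
tool_pos: [0.5075, 0.0869, 0.1975]
eef_rot: [-0.705, 0.051, -0.052, 0.705]
contact_force: [2.5, -1.0, -2.4]
opening: 0.387
```

```bash
python3 -c "
from h import *
s=r.get_state();print((1000*rf(s['tool_pos'])).round(1))
plan(*wf(-.258,.0204),.1975,81.67)
cv2.imwrite('pics/s11.png',r.snapshot('side')[:,:,::-1])
crop('pics/s11.png',190,180,300,270,7,'pics/s11a.png')"
```

```text
[-163.6   20.2]
t 14.45 pos [0.5075 0.0869 0.1975] d [-0.0944 -0.0001  0.0002] w [-0.0003 -0.0004  0.0009] |d| 0.094 q [ 0.01  0.94 -0.45  2.02  1.01  0.42  0.19] F [ 2.5 -1.  -2.4] open mm 34.08
```

View pics/s11a.png

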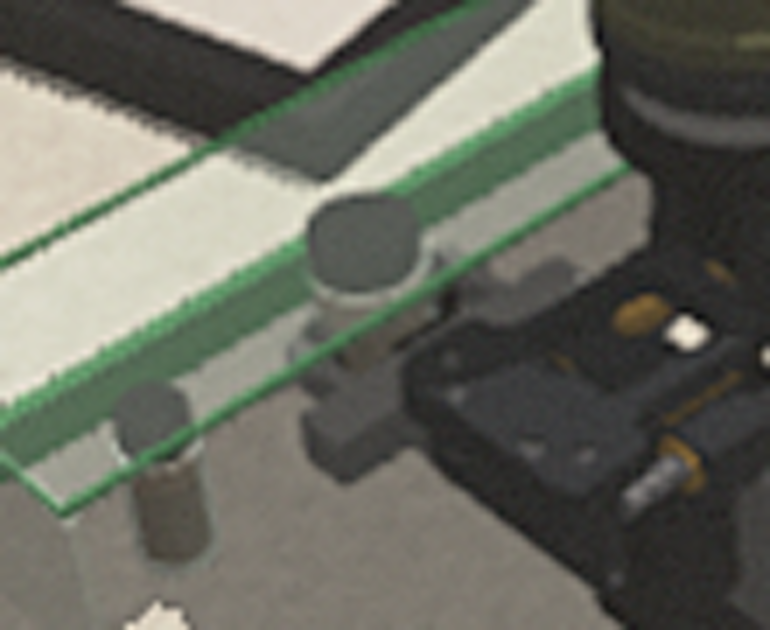

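>>> {"api": "arm_command", "payload": {"deltas": [{"dx":-0.006,"dy":0,"dz":0,"wx":0,"wy":0,"wz":0},{"dx":-0.012,"dy":0,"dz":0,"wx":0,"wy":0,"wz":0},{"dx":-0.019,"dy":0,"dz":0,"wx":0,"wy":0,"wz":0},{"dx":-0.026,"dy":0,"dz":0,"wx":0,"wy":0,"wz":0},{"dx":-0.033,"dy":0,"dz":0,"wx":0,"wy":0,"wz":0}]}}

```text
clock: 15.0
tool_pos: [0.4744, 0.092, 0.1974]
eef_rot: [-0.705, 0.051, -0.051, 0.705]
contact_force: [2.0, -0.5, -2.6]
opening: 0.388
```

>>> {"api": "arm_command", "payload": {"deltas": [{"dx":-0.007,"dy":0,"dz":0,"wx":0,"wy":0,"wz":0},{"dx":-0.014,"dy":0,"dz":0,"wx":0,"wy":0,"wz":0},{"dx":-0.021,"dy":0,"dz":0,"wx":0,"wy":0,"wz":0},{"dx":-0.028,"dy":0,"dz":0,"wx":0,"wy":0,"wz":0},{"dx":-0.034,"dy":0,"dz":0,"wx":0,"wy":0,"wz":0}]}}

```text
clock: 15.5
tool_pos: [0.4405, 0.0969, 0.1975]
eef_rot: [-0.705, 0.051, -0.051, 0.705]
contact_force: [0.6, 0.2, -4.6]
opening: 0.388
```

```bash
python3 -c "
from h import *
s=r.get_state();print((1000*rf(s['tool_pos'])).round(1))
plan(*wf(-.258,.0204),.1975,81.67)
cv2.imwrite('pics/s12.png',r.snapshot('side')[:,:,::-1])
crop('pics/s12.png',170,150,340,290,4.5,'pics/s12a.png')"
```

```text
[-231.3   20.3]
t 15.5 pos [0.4405 0.0969 0.1975] d [-0.0267 -0.      0.0001] w [-0.0004  0.0002 -0.0007] |d| 0.027 q [-0.2   0.89 -0.2   2.21  1.26  0.16 -0.16] F [ 0.6  0.2 -4.6] open mm 34.18
```

View pics/s12a.png

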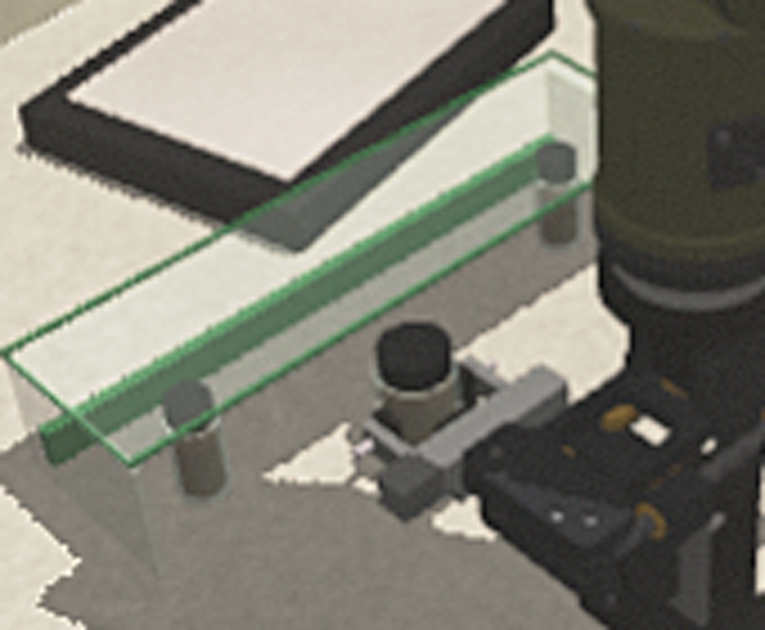

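>>> {"api": "arm_command", "payload": {"deltas": [{"dx":-0.007,"dy":0,"dz":0,"wx":0,"wy":0,"wz":0},{"dx":-0.013,"dy":0,"dz":0,"wx":0,"wy":0,"wz":0},{"dx":-0.019,"dy":0,"dz":0,"wx":0,"wy":0,"wz":0},{"dx":-0.024,"dy":0,"dz":0,"wx":0,"wy":0,"wz":0},{"dx":-0.027,"dy":0,"dz":0,"wx":0,"wy":0,"wz":0}]}}

```text
clock: 16.05
tool_pos: [0.4142, 0.1008, 0.1974]
eef_rot: [-0.705, 0.051, -0.051, 0.705]
contact_force: [1.1, -0.6, -2.3]
opening: 0.388
```

>>> {"api": "arm_command", "payload": {"deltas": [{"dx":0,"dy":0.0003,"dz":0,"wx":0,"wy":0,"wz":0},{"dx":0,"dy":0.0006,"dz":0,"wx":0,"wy":0,"wz":0},{"dx":0,"dy":0.0006,"dz":0,"wx":0,"wy":0,"wz":0},{"dx":0,"dy":0.0006,"dz":0,"wx":0,"wy":0,"wz":0},{"dx":0,"dy":0.0006,"dz":0,"wx":0,"wy":0,"wz":0}]}}

```text
clock: 16.55
tool_pos: [0.4139, 0.1006, 0.1973]
eef_rot: [-0.705, 0.052, -0.051, 0.706]
contact_force: [-1.4, -0.2, 7.4]
opening: 0.392
```

```bash
python3 -c "
from h import *
s=r.get_state();print((1000*rf(s['tool_pos'])).round(1))
plan(*wf(-.258,.0204),.1975,81.67)
cv2.imwrite('pics/s13.png',r.snapshot('side')[:,:,::-1])
cv2.imwrite('pics/t13.png',r.snapshot('top')[:,:,::-1])
crop('pics/s13.png',170,150,340,290,4.5,'pics/s13a.png')
crop('pics/t13.png',190,110,330,240,5,'pics/t13a.png')"
```

```text
[-258.2   20.1]
t 16.55 pos [0.4139 0.1006 0.1973] d [ 0.0002 -0.0002  0.0003] w [-0.0011  0.0002 -0.001 ] |d| 0.0 q [-0.22  0.89 -0.21  2.29  1.71  0.16 -0.64] F [-1.4 -0.2  7.4] open mm 34.5
```

View pics/s13a.png

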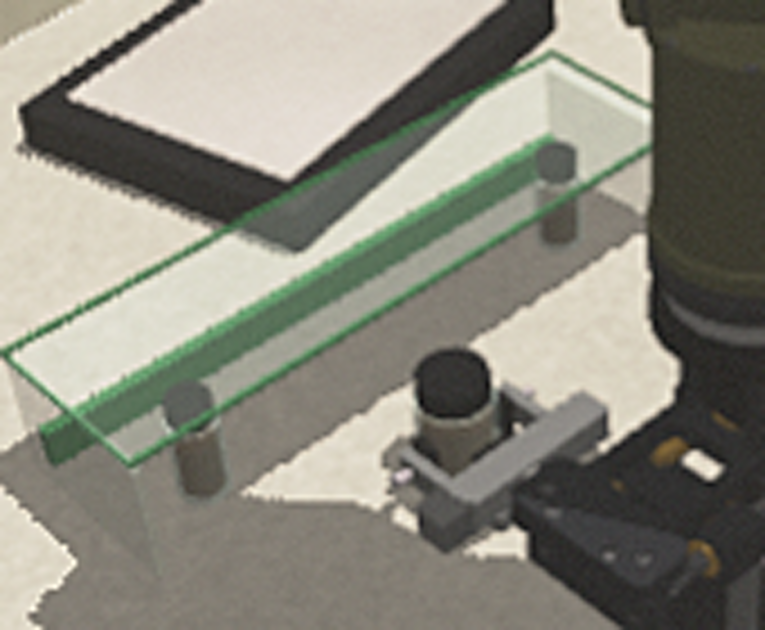

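View pics/t13a.png

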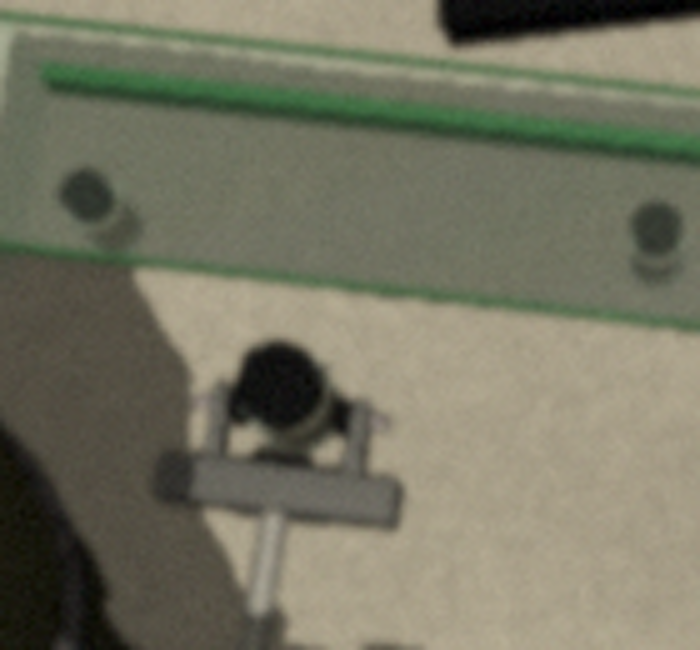

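>>> {"api": "arm_command", "payload": {"deltas": [{"dx":0,"dy":0,"dz":0,"wx":0,"wy":0,"wz":0},{"dx":0,"dy":0,"dz":0.0005,"wx":0,"wy":0,"wz":0},{"dx":0,"dy":0,"dz":0.001,"wx":0,"wy":0,"wz":0},{"dx":0,"dy":0,"dz":0.001,"wx":0,"wy":0,"wz":0},{"dx":0,"dy":0,"dz":0.001,"wx":0,"wy":0,"wz":0}], "claw": -0.17}}

```text
clock: 17.15
tool_pos: [0.4141, 0.1017, 0.1973]
eef_rot: [-0.705, 0.052, -0.051, 0.706]
contact_force: [-1.8, 0.2, 7.2]
opening: 0.422
```

>>> {"api": "arm_command", "payload": {"deltas": [{"dx":0,"dy":0,"dz":0.0005,"wx":0,"wy":0,"wz":0},{"dx":0,"dy":0,"dz":0.001,"wx":0,"wy":0,"wz":0},{"dx":0,"dy":0,"dz":0.0015,"wx":0,"wy":0,"wz":0},{"dx":0,"dy":0,"dz":0.002,"wx":0,"wy":0,"wz":0},{"dx":0,"dy":0,"dz":0.002,"wx":0,"wy":0,"wz":0}], "claw": -0.08}}

```text
clock: 17.65
tool_pos: [0.4144, 0.1037, 0.1973]
eef_rot: [-0.705, 0.051, -0.051, 0.706]
contact_force: [-0.8, 0.1, 6.2]
opening: 0.461
```

>>> {"api": "arm_command", "payload": {"deltas": [{"dx":0,"dy":0,"dz":0.0005,"wx":0,"wy":0,"wz":0},{"dx":0,"dy":0,"dz":0.001,"wx":0,"wy":0,"wz":0},{"dx":0,"dy":0,"dz":0.0015,"wx":0,"wy":0,"wz":0},{"dx":0,"dy":0,"dz":0.002,"wx":0,"wy":0,"wz":0},{"dx":0,"dy":0,"dz":0.002,"wx":0,"wy":0,"wz":0}], "claw": 0.01}}

```text
clock: 18.15
tool_pos: [0.4147, 0.1056, 0.1972]
eef_rot: [-0.705, 0.051, -0.051, 0.706]
contact_force: [-1.5, -0.2, 6.8]
opening: 0.507
```

```bash
python3 -c "
from h import *
s=r.get_state();print((1000*rf(s['tool_pos'])).round(1))
plan(*wf(-.258,.0204),.1975,81.67)
cv2.imwrite('pics/s14.png',r.snapshot('side')[:,:,::-1])
cv2.imwrite('pics/t14.png',r.snapshot('top')[:,:,::-1])
crop('pics/s14.png',170,150,340,290,4.5,'pics/s14a.png')
crop('pics/t14.png',190,110,330,240,5,'pics/t14a.png')"
```

```text
[-258.1   25.2]
t 18.15 pos [0.4147 0.1056 0.1972] d [ 0.0001 -0.0003 -0.0048] w [-0.0011  0.0005 -0.001 ] |d| 0.005 q [-0.23  0.89 -0.2   2.28  1.69  0.15 -0.63] F [-1.5 -0.2  6.8] open mm 44.6
```

View pics/t14a.png

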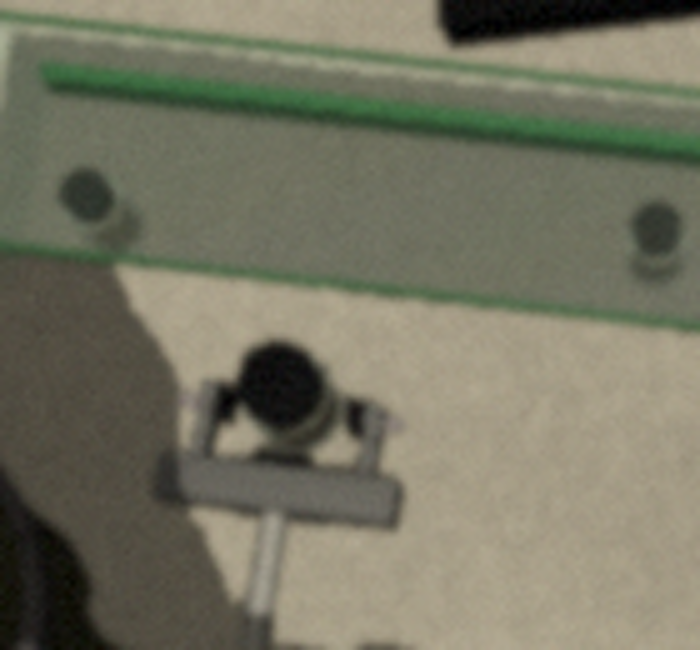

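>>> {"api": "arm_command", "payload": {"deltas": [{"dx":0,"dy":0,"dz":0.0005,"wx":0,"wy":0,"wz":0},{"dx":0,"dy":-0.0005,"dz":0.001,"wx":0,"wy":0,"wz":0},{"dx":0,"dy":-0.0005,"dz":0.0015,"wx":0,"wy":0,"wz":0},{"dx":0,"dy":-0.0005,"dz":0.002,"wx":0,"wy":0,"wz":0},{"dx":0,"dy":-0.0005,"dz":0.0022,"wx":0,"wy":0,"wz":0}], "claw": 0.11}}

```text
clock: 18.75
tool_pos: [0.4154, 0.1072, 0.1973]
eef_rot: [0.706, -0.052, 0.052, -0.705]
contact_force: [-1.3, -2.2, 2.8]
opening: 0.555
```

>>> {"api": "arm_command", "payload": {"deltas": [{"dx":-0.001,"dy":0,"dz":0,"wx":0,"wy":0,"wz":0},{"dx":-0.002,"dy":0,"dz":0,"wx":0,"wy":0,"wz":0},{"dx":-0.003,"dy":0,"dz":0,"wx":0,"wy":0,"wz":0},{"dx":-0.004,"dy":0,"dz":0,"wx":0,"wy":0,"wz":0},{"dx":-0.004,"dy":0,"dz":0,"wx":0,"wy":0,"wz":0}]}}

```text
clock: 19.25
tool_pos: [0.4122, 0.1087, 0.1973]
eef_rot: [-0.705, 0.051, -0.052, 0.706]
contact_force: [2.7, -0.4, 0.0]
opening: 0.554
```

>>> {"api": "arm_command", "payload": {"deltas": [{"dx":0,"dy":0,"dz":0.0005,"wx":0,"wy":0,"wz":0},{"dx":0,"dy":0,"dz":0.0012,"wx":0,"wy":0,"wz":0},{"dx":0,"dy":0,"dz":0.0012,"wx":0,"wy":0,"wz":0},{"dx":0,"dy":0,"dz":0.0012,"wx":0,"wy":0,"wz":0},{"dx":0,"dy":0,"dz":0.0012,"wx":0,"wy":0,"wz":0}], "claw": 0.25}}

```text
clock: 19.75
tool_pos: [0.4118, 0.1095, 0.1972]
eef_rot: [-0.705, 0.051, -0.051, 0.705]
contact_force: [-0.7, 0.1, 0.5]
opening: 0.624
```

>>> {"api": "arm_command", "payload": {"deltas": [{"dx":0,"dy":0,"dz":0,"wx":0,"wy":0,"wz":0},{"dx":0,"dy":0,"dz":0,"wx":0,"wy":0,"wz":0},{"dx":0,"dy":0,"dz":0,"wx":0,"wy":0,"wz":0},{"dx":0,"dy":0,"dz":0,"wx":0,"wy":0,"wz":0},{"dx":0,"dy":0,"dz":0,"wx":0,"wy":0,"wz":0}], "claw": 0.85}}

```text
clock: 20.25
tool_pos: [0.412, 0.1095, 0.1973]
eef_rot: [-0.705, 0.051, -0.052, 0.705]
contact_force: [-0.3, -0.5, 0.6]
opening: 0.929
```

```bash
python3 -c "
from h import *
s=r.get_state();print((1000*rf(s['tool_pos'])).round(1))
plan(*wf(-.258,.0204),.1975,81.67)
cv2.imwrite('pics/w15.png',r.snapshot('wrist')[:,:,::-1])
cv2.imwrite('pics/s15.png',r.snapshot('side')[:,:,::-1])
crop('pics/s15.png',170,150,370,290,4,'pics/s15a.png')"
```

```text
[-261.3   28.7]
t 20.25 pos [0.412  0.1095 0.1973] d [ 0.0033 -0.0002 -0.0083] w [-0.0006  0.      0.0007] |d| 0.009 q [-0.23  0.89 -0.22  2.29  1.7   0.17 -0.65] F [-0.3 -0.5  0.6] open mm 81.78
```

View pics/s15a.png

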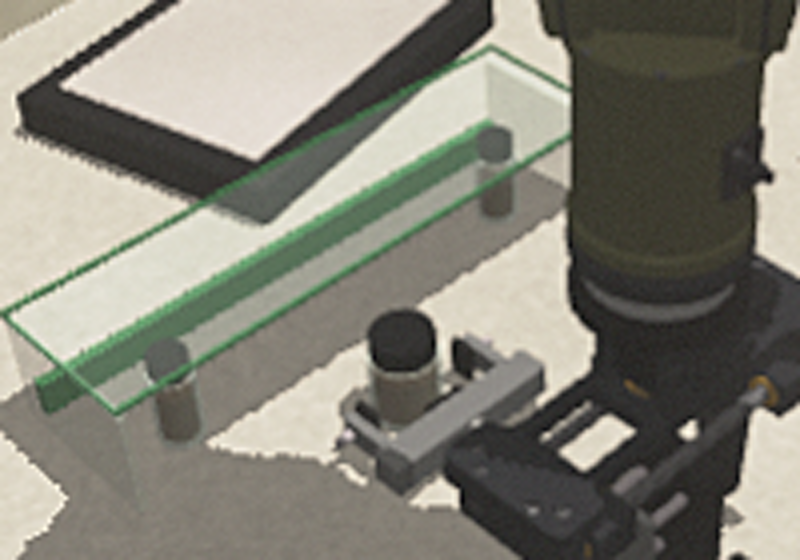

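View pics/w15.png

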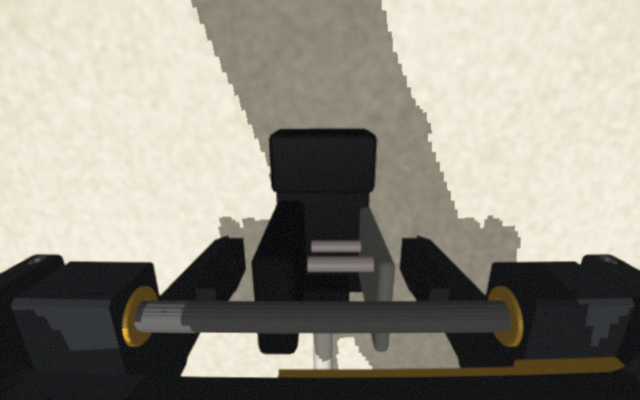

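Released; the fingers are clear on both sides. Rising straight up.

>>> {"api": "arm_command", "payload": {"deltas": [{"dx":0,"dy":-0.005,"dz":0,"wx":0,"wy":0,"wz":0},{"dx":0,"dy":-0.02,"dz":0,"wx":0,"wy":0,"wz":0},{"dx":0,"dy":-0.045,"dz":0,"wx":0,"wy":0,"wz":0},{"dx":0,"dy":-0.075,"dz":0,"wx":0,"wy":0,"wz":0},{"dx":0,"dy":-0.1,"dz":0,"wx":0,"wy":0,"wz":0}], "claw": 1}}

```text
clock: 20.85
tool_pos: [0.4115, 0.1094, 0.2988]
eef_rot: [-0.705, 0.052, -0.051, 0.705]
contact_force: [1.3, 0.3, -0.4]
opening: 1.0
```

>>> {"api": "arm_command", "payload": {"deltas": [{"dx":0,"dy":-0.02,"dz":-0.03,"wx":0,"wy":0,"wz":0},{"dx":0,"dy":-0.04,"dz":-0.06,"wx":0,"wy":0,"wz":0},{"dx":0,"dy":-0.05,"dz":-0.1,"wx":0,"wy":0,"wz":0},{"dx":0,"dy":-0.05,"dz":-0.14,"wx":0,"wy":0,"wz":0},{"dx":0,"dy":-0.05,"dz":-0.18,"wx":0,"wy":0,"wz":0}]}}

```text
clock: 21.35
tool_pos: [0.3854, -0.0702, 0.3476]
eef_rot: [-0.705, 0.051, -0.052, 0.705]
contact_force: [0.5, 0.8, 0.2]
opening: 0.998
```

>>> {"api": "arm_command", "payload": {"deltas": [{"dx":0,"dy":0,"dz":-0.02,"wx":0,"wy":0,"wz":0},{"dx":0,"dy":0,"dz":-0.02,"wx":0,"wy":0,"wz":0},{"dx":0,"dy":0,"dz":-0.02,"wx":0,"wy":0,"wz":0},{"dx":0,"dy":0,"dz":-0.02,"wx":0,"wy":0,"wz":0},{"dx":0,"dy":0,"dz":-0.02,"wx":0,"wy":0,"wz":0}]}}

```text
clock: 21.85
tool_pos: [0.3833, -0.0871, 0.3473]
eef_rot: [-0.705, 0.05, -0.051, 0.706]
contact_force: [0.2, 0.0, -0.0]
opening: 0.997
```

```bash
python3 -c "
from h import *
plan(*wf(-.258,.0204),.1975,81.67)
cv2.imwrite('pics/t16.png',r.snapshot('top')[:,:,::-1])
cv2.imwrite('pics/s16.png',r.snapshot('side')[:,:,::-1])
crop('pics/s16.png',170,150,370,330,4,'pics/s16a.png')
crop('pics/t16.png',150,100,350,290,4,'pics/t16a.png')"
```

```text
t 21.85 pos [ 0.3833 -0.0871  0.3473] d [0.0036 0.15   0.1903] w [-0.0015  0.0034  0.0012] |d| 0.242 q [ 0.56  0.59 -0.69  2.28  0.79  0.53  0.66] F [ 0.2  0.  -0. ] open mm 87.73
```

View pics/s16a.png

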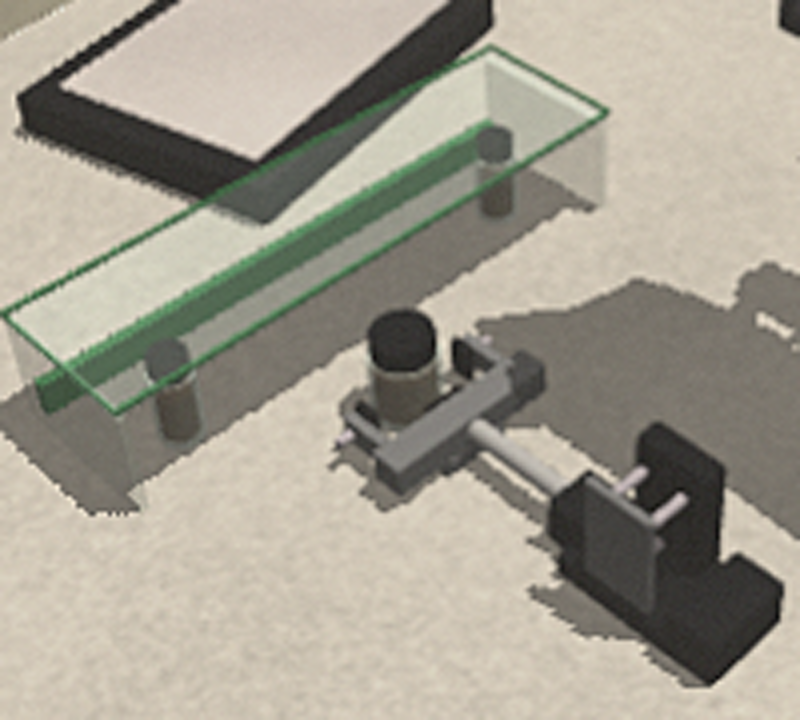

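View pics/t16a.png

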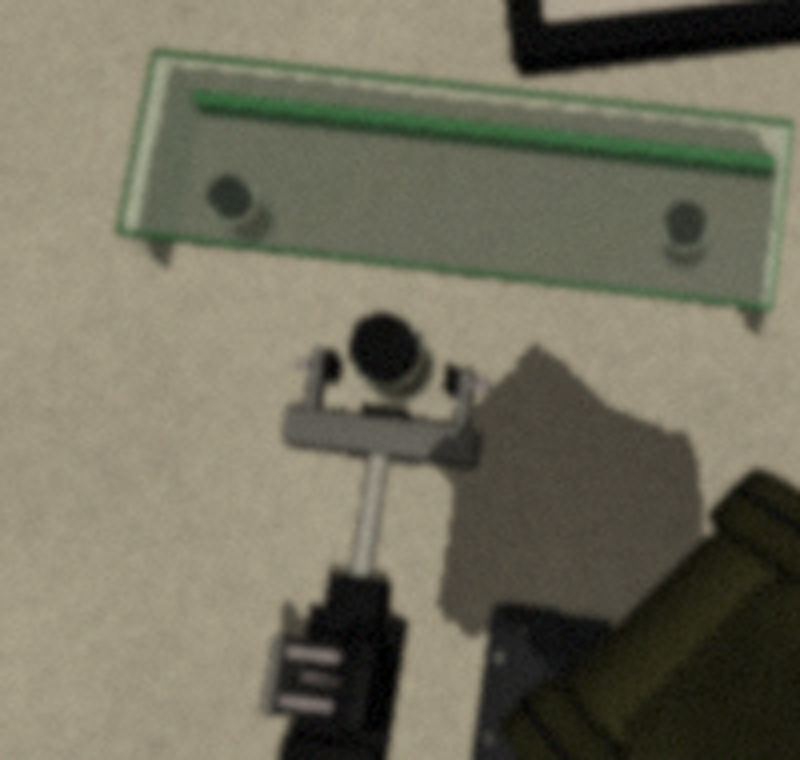

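```bash
python3 -c "
from h import *
T=r.get_calibration('top');a=lambda u,v:(150+u/4,100+v/4)
for n,q,z in [('jar',(385,349),.055),('va',(230,197),.058),('vb',(686,222),.058)]: print(n,(1000*rf(ray(T,a(*q),z))).round(1))
print(r.get_state()['clock'],abs(r.get_state()['qd']).max()); print(r.finish_job())"
```

```text
jar [-91.7  27. ]
va [-20.8 120.8]
vb [  -6.2 -119.8]
21.95 0.007365780300527971
the job is handed in; nothing more can be done
None
```

The jar is out from under the riser, standing on the bench in front of it, and I handed the job in at about 22 s of the 70 s allowed.

**What I did:**
- I gripped the reacher across its plates, lifted it about 20 mm, swung it into line with the gap and slid the open jaws around the jar.
- I closed the trigger in small steps, shifting the tool to -y so the reacher stayed put. The pads met the jar at about 17 mm of travel, and I clamped with a 20 N squeeze.
- I drew it straight back about 108 mm, then opened in steps, backed the reacher off about 3 mm, let go and moved the arm clear.

**What the last checks showed:**
- **Jar:** it stands upright with its centre about 92 mm in front of the riser's middle, so its near edge is about 22 mm clear of the front edge. There are visible gaps to both pads.
- **Reacher:** it lies flat with the trigger released.
- **Vials:** both are at the same positions as in the first pictures.
- **Forces:** the wrist force stayed below about 9 N at every reading.

**What disagreed or wasn't checked:**
- The top and side cameras put the jar and reacher 2 to 5 mm apart in places. I worked from averages, and the jar did not move sideways as the jaws closed.
- I did not measure the tube rack's position again at the end. My planned path kept clear of it.

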